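# Build up the electrolyser stack and clamp it

## Robot

A 7-joint arm with a two-finger parallel gripper is mounted at the origin on a cart in front of the work surface, level with it; the furniture and walls round the work are solid. World frame = base frame: x ahead of the robot, y to its left, z up, the work surface at z = 0. Lengths are in mm, angles in rad, forces in N, time in s.
With the tool pointing down it reaches from about 350 to 775 mm from the base axis. Payload 3.1 kg.
Tool frame: the origin (TCP) lies at the very end of the fingers, on their centre line; the grasp point (between the pads) lies 19 mm behind it (r.grip_depth is the z of the grasp point in the tool frame, in mm); z points along the fingers, y is the line along which they close (so a half turn about z gives the same grasp; the last joint's range is limited). The gripper opens to 85 mm and grips with 20 to 120 N. Pads are 22 mm wide; open, the fingers measure 114 mm over their backs; the gripper's body (76 mm by 85 mm) begins 54 mm behind the grasp point. The pads swing forward as they close: fully open they stand 13 mm farther back than shut.
Start: joints at [-1.294, 0.311, 0.014, 1.512, -0.004, 1.319, -0.027], TCP at [172.358, 522.312, 231.304] pointing down, gripper open.
Joint ranges: [-2.7, 2.7], [-0.3, 1.91], [-1.27, 1.3], [0.12, 2.57], [-1.44, 4.58], [0.2, 2.03], [-3.05, 3.05]. Speed limits (rad/s): [2.79, 2.79, 3.14, 3.14, 3.14, 3.14, 3.14].

## Interface

Orientations are given as a unit quaternion [x, y, z, w].
In Python, from workcell import r gives the robot as it stands.
- The arm moves only by the shell command python3 jog.py 'ROWS' [FORCE]. ROWS is rows parted by semicolons, their numbers by spaces, 1 to 20 of them, each of 7 numbers: dx, dy, dz in mm, then a rotation vector rx, ry, rz in rad, then the finger opening in mm; each row shifts and turns the commanded pose from where the row before left it, along the tool's axes as they then stand; what a row does not reach is not made up. A row lasts 1/12 s, in which the tool goes at most 41.7 mm and 0.125 rad, less where a joint would pass 70% of its speed; a pose out of reach is approached as far as the arm can. The fingers move at their own pace and stop on an object; FORCE is the grip in N (left out, the last holds). Time passes only in rows, so rows that do not move let the fingers close. It prints the time, the measured TCP pose, the force, the opening and the grip force at its end.
- r.read_state(): the state, without advancing time (a new reading comes with each control period).
- r.get_image(name): name is "side" or "top" or "wrist"; returns (picture, depth): 420x560x3 uint8, blue, green, red; 420x560 float32, mm along the optical axis (not along the pixel's ray), 0 where there is no reading.
- r.get_calibration(name): a dict with "fovy" (degrees; the focal length in pixels is half the picture's height over the tangent of half this angle, whatever the lens; pixels are square), "cx", "cy" (the principal point, pixels), "world_from_camera" (4x4, takes a point from camera to world coordinates). Camera axes: x right, y down, z forward; pixel columns grow to the right and rows downward; lengths in mm; the calibration is good to about 2 mm. The wrist camera is an equidistant fisheye: a pixel r from the principal point sees the ray r / f radians off the axis. A picture is of the moment at which its call begins: read the wrist's pose just before it. get_calibration takes no time and is no camera call; for the wrist camera it gives the pose at the moment of the call.
- r.job_done(): hands the job in; it is judged then, once.
The state is a dict: "t": time; "qpos": joint angles; "qd": joint speeds; "joint_torque": joint torques, N m; "tool_pos": TCP position; "eef_rot": TCP orientation; "ft_force": force on the tool from outside, world axes, zero at the start; "wrist_torque": the same for the moment, N m; "grip_width": finger opening in mm; "finger_force": force on a finger pad.
Only numpy, scipy, OpenCV 4.12 (cv2) and the standard library are available. Lean on these libraries where they do the work, as an engineer would, in place of code of your own. Each camera call takes 0.05 s, during which the arm holds its last target. There are 200 camera calls.

## Task

Build the electrolyser stack in the press: hang all the black flow plates from the rack on its two bars with exactly one white separator sheet between each two neighbouring plates, so that the stack begins and ends with a plate; spare sheets stay in the rack. Then squeeze the quick-release lever, slide the carriage up so the stack is closed, let the lever spring back, and screw the crank tight until the sprung end plate is pressed firmly back. Leave the glassware and the bottle where they stand.

Things in the scene. Friction and masses are not known exactly. Their poses are not given: they have to be found in the camera images.
- plate_1: Black flow plate, slab 100 x 12 x 100 mm (x, y, z), 200 g. Origin: slab centre; y: thickness; z: up when hung. Side lugs reach to x = +-65.5 mm, z = +30 (underside) to +42 mm; they hang on a pair of bars. Tab on top: 30 mm wide (x), 12 thick, z = +50 to +82 mm; pinch it across the 30 mm from above, so that neighbours may stand close. Front and back alike. Absent: None.
- plate_2: Another flow plate, the same as plate_1 in every way. Three or four plates are present (None: absent); all of them go into the press.
- plate_3: Another flow plate, the same as plate_1 in every way. Three or four plates are present (None: absent); all of them go into the press.
- plate_4: Another flow plate, the same as plate_1 in every way. Three or four plates are present (None: absent); all of them go into the press.
- sheet_1: White separator sheet: a stiff ceramic diaphragm in a frame, only 5 mm thick (y), 60 g. Outline, lugs (5 mm thick), tab (30 mm wide, 5 thick), origin and axes are those of plate_1. All three sheets are always present; those not needed are spare.
- sheet_2: Another separator sheet, the same as sheet_1.
- sheet_3: Another separator sheet, the same as sheet_1.
- rack: Grey plastic slotted rack, fixed. Origin: underside centre. Two bars along y, at x = +-60 mm, tops z = 102 mm; blocks up to z = 115 mm part them into slots 16 mm wide at y = -90, -60 .. 90 mm. Plates and sheets start hanging there in any order, thickness along rack y, slab centre at x = 0, z = 72 mm. Corner posts reach z = 114 mm.
- press: Stack press, fixed; base 176 x 385 mm, top z = 16 mm. Origin: on its underside. y: clamping axis (at z = 72 mm), end block at y = 150 to 170 mm (z to 140), carriage and crank towards -y. Two bars along y from y = -54 mm, 12 mm wide, at x = +-60 mm (108 mm between), tops z = 102 mm, carry slabs by the lugs: slab centre at x = 0, z = 72 mm; they slide along freely.
- end_plate (a joint): Sprung end plate on the end block, how far it is pressed back (m, towards press +y): 0 free, 0.006 at its stop. Spring 6 N/mm.
- end_face (a point): Centre of the sprung end plate's face (98 x 100 mm) that the stack bears on; it looks to press -y. At press y = 120 mm when free.
- carriage (a joint): Position of the carriage along press +y (m), 0 to 0.165, larger = nearer the end plate; starts at 0 to 0.03. A pawl locks it in a toothed bar (8 mm pitch, at press x = -80 mm) unless the lever is squeezed; then it slides with about 3 N. Once the lever is let go it may be pushed back up to 8 mm before the pawl meets a tooth.
- lever (a joint): Quick-release lever on the carriage (rad): 0 released (pawl in), 0.24 squeezed fully; the pawl is clear above 0.19. About 7 N at the grip squeezes it fully; it springs back. If the pawl lands on a tooth top the lever stays at 0.15 or so until the carriage moves a few mm, as when the tightening screw drives it back.
- lever_grip (a point): Point on the upright black lever of the carriage, 22 mm wide (x), 8 thick, 14 mm below its top; at press x = -80, z = 157 mm. Moves with the carriage. Squeezing moves it to press +y, towards the fixed grip.
- fixed_grip (a point): Point on the upright steel grip fixed to the carriage, 22 mm wide (x), 10 thick, top at press z = 172 mm, beside the lever on its +y side, at x = -80, z = 157 mm. Lever and grip measure 35 mm over both, about 20 when squeezed: pinch both together along press y, then move the hand along y to slide the carriage.
- press_face (a point): Centre of the face (98 x 100 mm) of the pressure plate on the screw, in front of the carriage; it looks to press +y. At the start 148 to 178 mm from end_face; the slabs hang between the two.
- crank (a joint): Turn of the screw (rad), starts at 0 to 0.3, may reach 16. Positive moves the pressure plate to press +y, 10 mm a turn: the handle goes from the top towards press +x, then down. At 0 the handle is straight above the axis. Self-locking; needs under 0.3 N m.
- crank_handle (a point): Middle of the crank handle: black rod 14 mm thick, 44 mm long, parallel to press y and 30 mm off the screw axis, free end to press -y. Pinch it from above along press x and lead it round with the hand kept upright; the grip spins freely on its pin. It moves along with carriage and screw.
- crank_axis (a point): Point on the screw axis (press z = 72 mm) level with the middle of the crank handle.
- beaker: Glass beaker, 56 x 60 x 70 mm, a bystander. Origin: underside centre.
- bottle: White wash bottle with red cap, 62 x 94 x 191 mm, a bystander. Origin: underside centre.
- dish: Glass dish, 60 mm across, 16 mm high, a bystander. Origin: underside centre.

How it is judged:
By the outcome, as a careful person would: the job done as asked, in the order asked, and still so for the second after the job is handed in, with the robot touching nothing.
Of plate_1, plate_2, plate_3, plate_4 only 3 to 4 are there at a start; the rules pass over those that are not, and their reading is None.
At some moment in a run one of plate_1, plate_2, plate_3, plate_4, sheet_1, sheet_2, sheet_3 may be knocked a few centimetres aside while the robot is not near it.
Once in a run the grip may slacken for a moment while it holds something.
It also fails if it takes over 210 s, if anything falls off the work surface, if the arm or the gripper's body presses on something with over 40 N, if the wrist force passes 120 N, or if a joint passes its speed limit or range.

## Working session

There is one attempt and no reset: what is moved stays moved. The work goes in short steps, Python scripts to look and compute and a shell command to move; the robot and the scene stay as the last step left them, time stands still between calls to the robot, and variables do not carry over. Pictures are saved under pics/ and viewed, at most 14 in all, crops included, and the job is handed in when it is done.

```bash
ls; mkdir -p pics
cat > h.py <<'E'
import numpy as np, cv2
from workcell import r
def shot(n,fn=None):
    c=r.get_calibration(n); im,d=r.get_image(n)
    if fn: cv2.imwrite('pics/'+fn,im)
    return im,d,c
def ray(c,u,v):
    f=210/np.tan(np.radians(c['fovy'])/2); T=np.array(c['world_from_camera'])
    d=np.array([(u-c['cx'])/f,(v-c['cy'])/f,1.]); return T[:3,3],T[:3,:3]@d
def onz(c,u,v,z):
    o,d=ray(c,u,v); return o+d*(z-o[2])/d[2]
def pts(c,d):
    v,u=np.mgrid[:d.shape[0],:d.shape[1]]
    f=210/np.tan(np.radians(c['fovy'])/2); T=np.array(c['world_from_camera'])
    P=np.stack([(u-c['cx'])/f*d,(v-c['cy'])/f*d,d],-1)
    return P@T[:3,:3].T+T[:3,3]
E
python3 - <<'E'
from h import *
np.set_printoptions(precision=3,suppress=True)
for n in('top','side'):
    im,d,c=shot(n,n+'0.png'); print(n,c,d.min(),d.max())
print(r.read_state())
E
```

```text
jog.py
pics
workcell.py
top {'fovy': 55.46917248609911, 'cx': 282.325888581298, 'cy': 209.44217987179115, 'world_from_camera': array([[  -0.005,   -0.999,    0.053,  506.004],
       [  -1.   ,    0.004,   -0.011,  -18.03 ],
       [   0.011,   -0.053,   -0.999, 1115.64 ],
       [   0.   ,    0.   ,    0.   ,    1.   ]])} 0.0 1922.611
side {'fovy': 48.180325814921304, 'cx': 278.55142287717297, 'cy': 219.6857314527191, 'world_from_camera': array([[   0.919,   -0.169,    0.357,  146.182],
       [  -0.394,   -0.337,    0.855, -934.356],
       [  -0.024,   -0.926,   -0.376,  526.618],
       [   0.   ,    0.   ,    0.   ,    1.   ]])} 0.0 3345.346
{'t': 0.1, 'qpos': array([-1.294,  0.312,  0.014,  1.513, -0.004,  1.319, -0.027]), 'qd': array([ 0.001, -0.004,  0.001, -0.003, -0.001,  0.001, -0.001]), 'joint_torque': array([  0.001, -38.085,   0.146, -23.124,   0.012,   0.008,  -0.   ]), 'tool_pos': array([172.174, 521.683, 230.318]), 'eef_rot': array([ 0.159,  0.987, -0.001, -0.   ]), 'ft_force': array([-0.37 ,  0.23 ,  0.477]), 'wrist_torque': array([-0.024, -0.021,  0.008]), 'finger_force': 0.0, 'grip_width': 85.56383760411772}
```

View pics/top0.png

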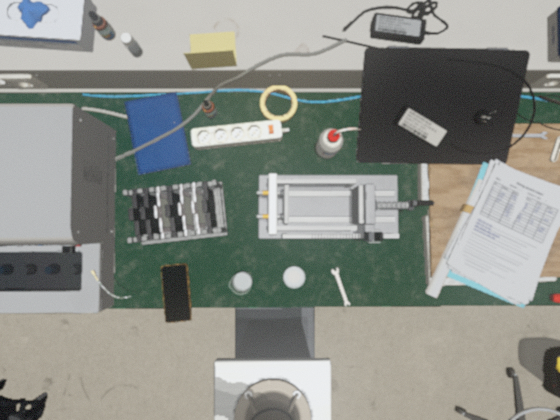

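View pics/side0.png

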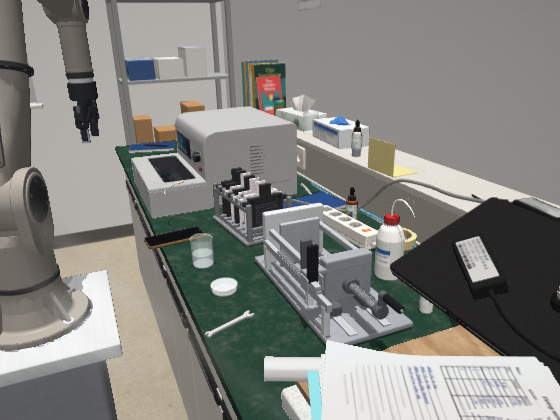

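Run:
```python
from h import *
np.set_printoptions(precision=1,suppress=True,linewidth=150)
im=cv2.imread('pics/top0.png')
a=cv2.resize(im[165:255,115:235],None,fx=6,fy=6,interpolation=cv2.INTER_CUBIC)
cv2.imwrite('pics/rk.png',a)
b=cv2.resize(im[165:255,245:445],None,fx=4,fy=4,interpolation=cv2.INTER_CUBIC)
cv2.imwrite('pics/pr.png',b)
_,d,c=shot('top'); np.savez('top0.npz',d=d); P=pts(c,d)
print('table z',np.median(P[260:290,330:420,2]))
# rack: heights map on 
for v in range(180,246,3): print(v,P[v,120:230:3,2].astype(int))
```

```text
table z 0.3162617624595896
180 [ -1  -3   1   1   1   0  -1   0   1   0  -3  -2   1   0   1   2   2   0  -2   2   0   1   1   1   1   2   2   0   0   0   0 114 102   2   1   0   0]
183 [  0   3  -2   1  -1  -3   0  -2   4   0   1  -2   2  -1  -1  -3   6   1   0   4  -1   1 116 112 102 107 116 115 114 113 102 115 111  62   4   2   2]
186 [   0    1 1115    2   -1    2    0    3    0    1    1    4    0    4  113  119  114  114  116  117  102  100  115  116  105  111  111  114  112
  115   95   12   89   62    6    2    0]
189 [  0   0   3   0 112 116 116 113 115 114 113 115 106 114 115 115 115 113 112 106 100 106  11  11  12 118  10   9 123 120  78  11  13  47  13   2  -2]
192 [  0 114 114 105 115 113 114 113 114 114 104  98  93 115  13   8 122 121   9  13 123 108  77  12  10 120  82  35 123 124  86  28  14  47  13   1   0]
195 [  0   0 107  94 120 119 106   6 122 124 101   9  16 118  93  63 122 121  97  67  29 113  75  39  15 118  84  42 121 123  89  32  13  46  15  -3  -1]
198 [  0   1  -3  -1 121 124 110  84 120 122 101  78  47 121  95  62 118 120  98  70  35 114  80  46  14 119  8
[... 1729 characters left out ...]
4   13  112  103  115  107  112  102  113
  110  114  102  104  114  100   45   -2]
234 [  -2   -1   -1   -1    0  125  119  110   85   58  116  107   13   15  114   99  116  110  117  107  115 1115  116  104  117  112   99  103   13
    9   10   10   15   11   13   13    0]
237 [  0   0   0 112 105 100 117 110 114 109 114 111 115 114 114 103 117 107 116   8  11  10  11  10  10  16  10  16  10   9   0   0   0   0  -2   4  -1]
240 [ -1  -1   0 111 112 101 112 114 114 106  12  10   9  14  13  12  13  12  10  10  12  -1   1   0  -4   0  -2   1   0   0   5   3   0   0   0  -1   1]
243 [-1  3  0  0 -1  0  0  0 12 12 10 12  4  0 -2  1  0  0  1  2  0  1  0  0  4  0 -3  0  1  0  0 -3  1 -1  1 -1  0]
```

View pics/rk.png

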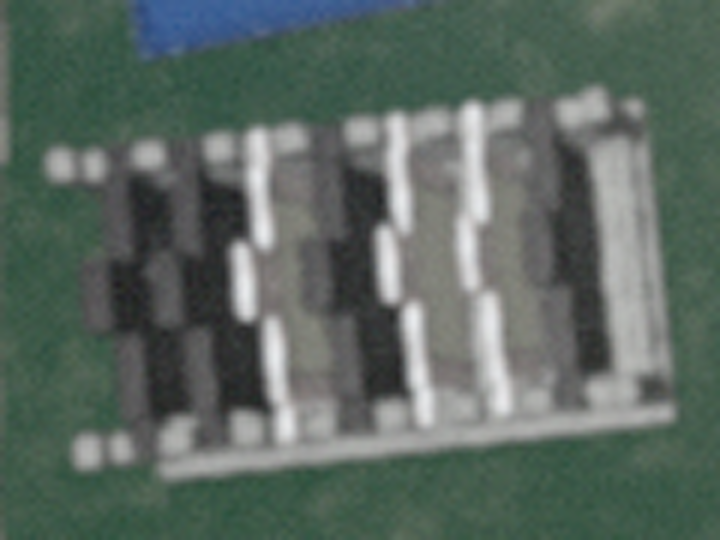

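View pics/pr.png

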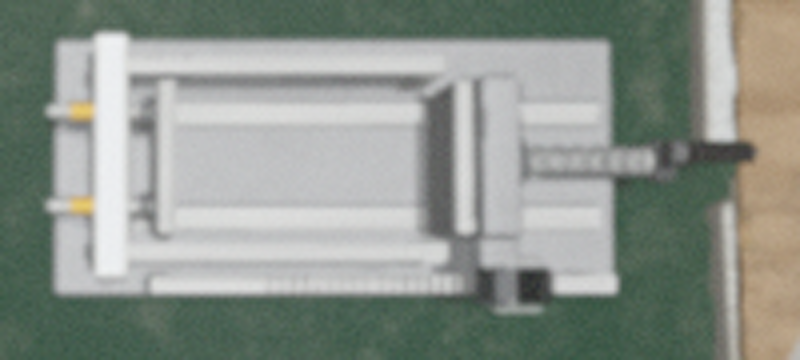

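Run:
```python
from h import *
np.set_printoptions(precision=1,suppress=True,linewidth=170)
c=r.get_calibration('top'); d=np.load('top0.npz')['d']
for i in range(4): d=np.dstack([d,shot('top')[1]])
d=np.median(d,axis=2).astype(np.float32); np.savez('top0.npz',d=d)
P=pts(c,d); v,u=np.mgrid[:420,:560]
def comp(m,z,mn=4):
    n,l,s,ce=cv2.connectedComponentsWithStats(m.astype(np.uint8),connectivity=4)
    for i in range(1,n):
        if s[i,4]>=mn:
            q=np.array([onz(c,a,b,z)[:2] for a,b in zip(u[l==i],v[l==i])])
            (cx,cy),(w,h),a=cv2.minAreaRect(q.astype(np.float32))
            print(s[i,:5],'mean',q.mean(0),'rect',np.array([cx,cy,w,h,a]),'zmed',np.median(P[l==i][:,2]))
R=(u>115)&(u<235)&(v>165)&(v<255); Q=(u>245)&(u<445)&(v>165)&(v<255)
print('tabs');comp(R&(P[...,2]>148)&(P[...,2]<162),154)
print('endblock');comp(Q&(P[...,2]>134)&(P[...,2]<146),140)
print('grips');comp(Q&(P[...,2]>150)&(P[...,2]<180),171)
print('bars');comp(Q&(P[...,2]>96)&(P[...,2]<108),102,8)
print('faces');comp(Q&(P[...,2]>115)&(P[...,2]<130),122)
for vv in range(170,244,4): print(vv,P[vv,248:440:4,2].astype(int))
```

```text
tabs
[202 200   6  13  66] mean [566.3 158.6] rect [565.7 158.4  29.   12.    0.3] zmed 154.1879544659476
[192 201   3  13  31] mean [563.4 186. ] rect [563.4 186.   29.    4.8   0.4] zmed 153.54248134351894
[178 203   4  12  33] mean [559.4 217.8] rect [560.  217.7  27.2   6.2   6.2] zmed 153.81737974289308
[165 204   6  13  68] mean [555.6 247. ] rect [556.4 247.1  29.   12.    0.6] zmed 153.9335524304842
[154 206   4  12  33] mean [552.4 275.2] rect [553.  275.2  27.2   6.2   6.4] zmed 153.6344273740268
[140 207   7  13  73] mean [550.  306.2] rect [549.7 306.1  29.8  13.3   6.4] zmed 154.0516682793076
[128 208   7  13  74] mean [547.6 334.5] rect [547.5 334.3  30.1  13.5   8.9] zmed 154.27668840829148
endblock
[268 173   9  61 487] mean [573.2  -5.1] rect [573.6  -3.8  19.6 147.2  89.8] zmed 140.10539221867168
[365 232   2   7  11] mean [ 494.5 -232. ] rect [ 494.1 -232.1    2.4   14.7   89.1] zmed 135.8627468117071
[376 234   2   7  10] mean [ 489.3 -259.2] rect [ 489.1 -258.9    2.5   14.6   89. ] zmed 141.92920593070966
grips
[367 232   6   9  54] mean [ 492.  -234.7] rect [ 4
[... 4376 characters left out ...]
1 100 100 103  99 101  16 113 115 114 108 110  17  15  16  14   1   1   0   0
   0   0  19  34  48  48]
234 [  0   0   0  16  15  16  14  17  18  86  86  86  85  86  85  86  90  87  84  88  90  86  86  91  86  85  89  91  87 124 166 171 136 170  89  86  86  85  -2   1   0   1
   0  -1  14  34  48  48]
238 [  0  -1   0  12  14  13  14  15  16  15  15  17  13  15  14  14  14  13  14  14  14  13  13  14  13  13  12  14  13 123 167 172 134 169  13  12  15  11   0   0   0   0
   0   1  12  34  47  47]
242 [ -1   0   1   0   1   1  -1   0   2  -1   0   0   0  -2   0   1   0  -1   0   1  -2   2   0  -1   0   0   0  -2   1   0 102 110 110 108   0   1   0   0   0   0  -2   0
   0   1  12  33  45  49]
```

```bash
cat >> h.py <<'E'
def to(x,y,z,deg):
    "tool-axis shift (in frame AFTER turning by rz) to reach world x,y,z with tool y at angle deg"
    from scipy.spatial.transform import Rotation as R
    s=r.read_state(); M=R.from_quat(s['eef_rot']).as_matrix(); p=np.array(s['tool_pos'])
    t=np.radians(deg); T=np.array([[-np.sin(t),np.cos(t),0],[np.cos(t),np.sin(t),0],[0,0,-1]]).T
    print('shift',np.round(T.T@(np.array([x,y,z])-p),1),'rotvec',np.round(R.from_matrix(M.T@T).as_rotvec(),4))
E
python3 - <<'E'
from h import *
np.set_printoptions(precision=0,suppress=True,linewidth=170)
d=np.load('top0.npz')['d'];P=pts(r.get_calibration('top'),d)
for a,b in((110,40),(180,100),(220,100),(290,100),(300,60),(240,60),(200,112),(135,333)): print(P[a,b])
to(547.5,334.3,240,6)
E
```

```text
[772. 502. 247.]
[636. 433. 103.]
[535. 432. 101.]
[358. 432.  92.]
[335. 528.  99.]
[487. 459. 234.]
[591. 432.  29.]
[ 739. -154.  152.]
shift [-226.  354.   -9.] rotvec [-0.  0.  1.]
```
Box height 234-247 at x>480,y>450ish, front part 100. Path from (172,522) to (547,334): fingers pass over (487, 370) hmm box at y >432ish there lower 100. Arm elbow above. Box tall region x>~470 y>~400?. Go -y first: Row plan: rotate 9+; then first dx (tool x ≈ world y) 5 rows -45... then dy. In θ=6 frame: dx: -226 in 6 rows of -37.7 : moves world (+23.9,-224.7) → (196,297) r=356 borderline. Then dy 354 in 9 rows of 39.3. Instead mix: 6 rows of (-37,18): 41.1; then 9 rows of (0,27.3)... start: at row 6: (-222,108). fine. (172+23+107, 522-220+11)=(302,313). 

```bash
python3 jog.py '0 0 0 0 0 .1146 85;0 0 0 0 0 .1146 85;0 0 0 0 0 .1146 85;0 0 0 0 0 .1146 85;0 0 0 0 0 .1146 85;0 0 0 0 0 .1146 85;0 0 0 0 0 .1146 85;0 0 0 0 0 .1146 85;0 0 0 0 0 .1146 85;0 0 0 0 0 .1146 85;-37 18 0 0 0 0 85;-37 18 0 0 0 0 85;-37 18 0 0 0 0 85;-37 18 0 0 0 0 85;-37 18 0 0 0 0 85;-37 18 0 0 0 0 85' 60
python3 jog.py '0 41 0 0 0 0 85;0 41 0 0 0 0 85;0 41 0 0 0 0 85;0 41 0 0 0 0 85;0 41 0 0 0 0 85;0 41 0 0 0 0 85;0 0 0 0 0 0 60'
python3 -c "
from h import *
to(547.5,334.3,126,6.06)"
```

```text
t: 1.68
tool_pos: [303.9, 311.2, 231.5]
eef_rot: [0.668, 0.744, 0.0, -0.0]
ft_force: [0.6, 1.0, 0.3]
grip_width: 85.4
finger_force: 0.0
t: 2.27
tool_pos: [555.3, 336.2, 226.5]
eef_rot: [0.671, 0.741, -0.002, 0.004]
ft_force: [-0.9, -0.7, -1.3]
grip_width: 74.9
finger_force: 0.0
shift [ -1.1  -7.9 100.5] rotvec [ 0.0025  0.0076 -0.0059]
```

```bash
python3 jog.py '-1 -8 0 0 0 0 60;0 0 0 0 0 0 60'
python3 -c "
from h import *
im,d,c=shot('top','t1.png')
to(547.5,334.3,126,6.06)"
```

```text
t: 2.43
tool_pos: [539.6, 336.8, 230.0]
eef_rot: [0.669, 0.743, -0.001, -0.0]
ft_force: [-1.0, 0.2, 0.6]
grip_width: 60.3
finger_force: 0.0
shift [ -3.9   7.6 104.8] rotvec [-0.0011  0.0002  0.0007]
```

```bash
python3 jog.py '-3 7 34 0 0 0 60;0 0 34 0 0 0 60;0 0 0 0 0 0 60;0 0 0 0 0 0 60;0 0 0 0 0 0 60'
python3 -c "
from h import *
to(547.5,334.3,126,6.06)"
```

```text
t: 2.9
tool_pos: [547.8, 336.0, 165.4]
eef_rot: [0.668, 0.744, 0.002, 0.0]
ft_force: [0.6, -0.1, 0.8]
grip_width: 59.8
finger_force: 0.0
shift [-1.6 -0.5 39.4] rotvec [ 0.0026 -0.0017  0.0013]
```

```bash
python3 jog.py '-1.5 0 38 0 0 0 60;0 0 0 0 0 0 60;0 0 0 0 0 0 20;0 0 0 0 0 0 20;0 0 0 0 0 0 20;0 0 0 0 0 0 20;0 0 0 0 0 0 20' 60
python3 -c "
from h import *
to(547.5,334.3,126,6.06)"
```

```text
t: 3.48
tool_pos: [549.1, 334.6, 128.7]
eef_rot: [0.669, 0.744, 0.003, 0.001]
ft_force: [-0.3, 0.3, 5.9]
grip_width: 29.0
finger_force: 60.1
shift [-0.2 -1.6  2.7] rotvec [ 0.0048 -0.0029  0.0006]
```

```bash
python3 jog.py '0 0 -15 0 0 0 20;0 0 -30 0 0 0 20;0 0 -35 0 0 0 20;0 0 -35 0 0 0 20;0 0 -32 0 0 0 20;0 0 0 0 0 0 20;0 0 0 0 0 0 20'
python3 -c "
from h import *
to(571.9,-59,275,0)
im,d,c=shot('wrist','w1.png')"
```

```text
t: 4.07
tool_pos: [549.0, 333.8, 275.5]
eef_rot: [0.669, 0.744, 0.003, 0.001]
ft_force: [-0.4, 0.1, -2.5]
grip_width: 28.6
finger_force: 60.5
shift [-392.8   22.9    0.5] rotvec [ 0.0059 -0.0028  0.1059]
```

View pics/w1.png

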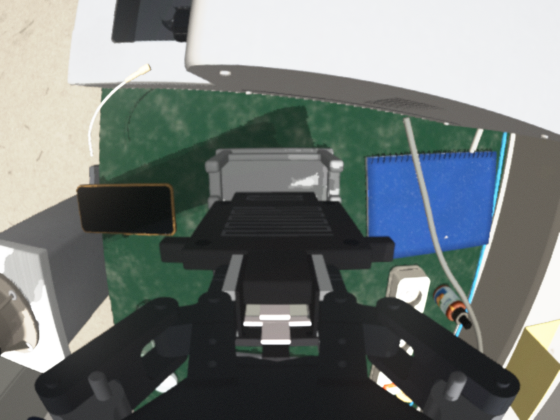

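```bash
python3 jog.py '0 0 0 0 0 .106 20;-38 2.3 0 0 0 0 20;-38 2.3 0 0 0 0 20;-38 2.3 0 0 0 0 20;-38 2.3 0 0 0 0 20;-38 2.3 0 0 0 0 20;-38 2.3 0 0 0 0 20;-38 2.3 0 0 0 0 20;-38 2.3 0 0 0 0 20;-38 2.3 0 0 0 0 20;-38 2.2 0 0 0 0 20;-13 0 0 0 0 0 20;0 0 0 0 0 0 20;0 0 0 0 0 0 20;0 0 0 0 0 0 20'
python3 -c "
from h import *
to(571.9,-59,129,0)
im,d,c=shot('top','t2.png');P=pts(c,d)
m=(P[...,2]>215)&(P[...,2]<290)
"
```

```text
t: 5.37
tool_pos: [569.8, -57.4, 270.7]
eef_rot: [0.706, 0.708, -0.0, -0.002]
ft_force: [0.6, -0.1, -1.7]
grip_width: 28.8
finger_force: 60.4
shift [ -1.6   2.1 141.7] rotvec [-0.0029 -0.002   0.0021]
```

```bash
python3 jog.py '-1.5 2 35 0 0 0 20;0 0 35 0 0 0 20;0 0 35 0 0 0 20;0 0 10 0 0 0 20;0 0 0 0 0 0 20;0 0 0 0 0 0 20'
python3 -c "
from h import *
to(571.9,-59,129,0)"
```

```text
t: 5.92
tool_pos: [572.7, -59.8, 157.9]
eef_rot: [0.706, 0.708, -0.0, -0.0]
ft_force: [-0.3, -0.7, -1.8]
grip_width: 28.7
finger_force: 60.5
shift [ 0.8 -0.8 28.9] rotvec [-0.0002 -0.0002  0.0021]
```

```bash
python3 jog.py '0 -.8 20 0 0 0 20;0 0 8 0 0 0 20;0 0 2 0 0 0 20;0 0 0 0 0 0 20'
python3 -c "
from h import *
to(571.9,-59,129,0)"
```

```text
t: 6.25
tool_pos: [572.5, -61.0, 128.9]
eef_rot: [0.707, 0.707, 0.001, 0.001]
ft_force: [0.2, -0.5, -2.1]
grip_width: 28.8
finger_force: 60.5
shift [ 2.  -0.6 -0.1] rotvec [ 0.0023 -0.0002  0.0004]
```

```bash
python3 jog.py '0 0 1.5 0 0 0 20;0 0 0 0 0 0 20;0 0 0 0 0 0 50;0 0 0 0 0 0 60;0 0 0 0 0 0 60;0 0 -25 0 0 0 60;0 0 -40 0 0 0 60;0 0 -20 0 0 0 60;0 0 0 0 0 0 60'
python3 - <<'E'
from h import *
to(553,275.2,235,6.06)
c=r.get_calibration('side');im,d=r.get_image('side')
cv2.imwrite('pics/s1.png',cv2.resize(im[140:340,190:420],None,fx=3,fy=3))
E
```

```text
t: 7.0
tool_pos: [575.3, -62.2, 216.7]
eef_rot: [0.707, 0.707, 0.004, 0.005]
ft_force: [0.2, -0.5, 0.3]
grip_width: 60.3
finger_force: 0.0
shift [337.9  13.4 -18.3] rotvec [ 0.0116  0.0018 -0.1058]
```

View pics/s1.png

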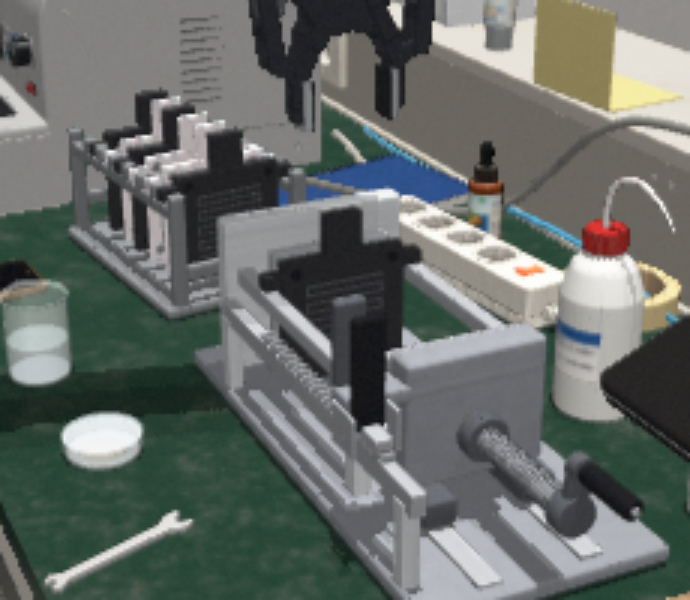

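```bash
cat >> h.py <<'E'
def tabs():
    im,d,c=shot('top'); P=pts(c,d); v,u=np.mgrid[:420,:560]
    m=(u>100)&(u<365)&(v>160)&(v<260)&(P[...,2]>148)&(P[...,2]<161)
    n,l,s,ce=cv2.connectedComponentsWithStats(m.astype(np.uint8),connectivity=4)
    for i in range(1,n):
        if s[i,4]>=12:
            q=np.array([onz(c,a,b,154)[:2] for a,b in zip(u[l==i],v[l==i])]); k=l==i
            print(np.round(q.mean(0),1),s[i,4],'bright',int(im[k].mean()))
E
python3 jog.py '0 0 -25 0 0 -.106 60;39 1.5 0 0 0 0 60;39 1.5 0 0 0 0 60;39 1.5 0 0 0 0 60;39 1.5 0 0 0 0 60;39 1.5 0 0 0 0 60;39 1.5 0 0 0 0 60;39 1.5 0 0 0 0 60;39 1.5 0 0 0 0 60;26 1.4 0 0 0 0 60;0 0 0 0 0 0 60;0 0 0 0 0 0 60;0 0 0 0 0 0 60'
python3 -c "
from h import *
tabs()
to(553,275.2,126,6.06)"
```

```text
t: 8.13
tool_pos: [548.9, 275.2, 234.5]
eef_rot: [0.669, 0.743, -0.001, 0.0]
ft_force: [0.3, -0.6, 1.3]
grip_width: 60.3
finger_force: 0.0
[573.3 -59.6] 60 bright 122
[566.5 158.6] 65 bright 97
[563.4 186. ] 31 bright 203
[559.  217.7] 34 bright 198
[555.4 247.2] 65 bright 80
[552.3 275.3] 32 bright 153
[549.1 305. ] 54 bright 54
shift [  0.5   3.7 109. ] rotvec [-0.0011  0.0021 -0.0023]
```

```bash
python3 jog.py '.5 3.5 30 0 0 0 60;0 0 30 0 0 0 60;0 0 30 0 0 0 60;0 0 14 0 0 0 60;0 0 3 0 0 0 60;0 0 0 0 0 0 60;0 0 0 0 0 0 20;0 0 0 0 0 0 20;0 0 0 0 0 0 20;0 0 0 0 0 0 20;0 0 0 0 0 0 20;0 0 -15 0 0 0 20' 60
python3 -c "
from h import *
to(553,275.2,126,6.06)"
```

```text
t: 9.18
tool_pos: [551.0, 276.7, 142.0]
eef_rot: [0.669, 0.744, -0.002, -0.001]
ft_force: [-0.3, -0.6, -1.0]
grip_width: 28.1
finger_force: 59.4
shift [-1.7  1.8 16. ] rotvec [-0.0041  0.0015  0.0001]
```

```bash
python3 jog.py '0 0 -33 0 0 0 20;0 0 -33 0 0 0 20;0 0 -33 0 0 0 20;0 0 -33 0 0 0 20;0 0 0 0 0 .106 20;-38 2.2 0 0 0 0 20;-38 2.2 0 0 0 0 20;-38 2.2 0 0 0 0 20;-38 2.2 0 0 0 0 20;-38 2.2 0 0 0 0 20;-38 2.2 0 0 0 0 20;-38 2.2 0 0 0 0 20;-38 2.2 0 0 0 0 20;-38 2.2 0 0 0 0 20;-12 0 0 0 0 0 20;0 0 0 0 0 0 20;0 0 0 0 0 0 20;0 0 0 0 0 0 20'
python3 -c "
from h import *
to(571.9,-77,129,0);tabs()"
```

```text
t: 10.68
tool_pos: [572.6, -74.3, 275.6]
eef_rot: [0.706, 0.708, 0.001, -0.001]
ft_force: [-0.3, 1.5, -1.5]
grip_width: 28.3
finger_force: 59.9
shift [ -2.7  -0.7 146.6] rotvec [-0.0002 -0.0021  0.0028]
[566.3 158.6] 65 bright 97
[563.2 186.1] 30 bright 205
[559.4 218. ] 31 bright 202
[555.3 247.1] 66 bright 94
[550.1 306. ] 73 bright 86
```

```bash
python3 jog.py '-2.7 -.7 36 0 0 0 20;0 0 36 0 0 0 20;0 0 34 0 0 0 20;0 0 10 0 0 0 20;0 0 0 0 0 0 20;0 0 0 0 0 0 20;0 0 20 0 0 0 20;0 0 8 0 0 0 20;0 0 0 0 0 0 20;0 0 0 0 0 0 20'
python3 -c "
from h import *
to(571.9,-77,127,0)"
```

```text
t: 11.57
tool_pos: [572.5, -79.2, 133.0]
eef_rot: [0.707, 0.707, 0.001, 0.001]
ft_force: [-1.2, -0.3, -0.9]
grip_width: 28.3
finger_force: 59.4
shift [ 2.2 -0.6  6. ] rotvec [0.0016 0.     0.0005]
```

```bash
python3 jog.py '1 0 4 0 0 0 20;0 0 2 0 0 0 20;0 0 0 0 0 0 50;0 0 0 0 0 0 60;0 0 0 0 0 0 60;0 0 -30 0 0 0 60;0 0 -40 0 0 0 60;0 0 -38 0 0 -.106 60'
python3 -c "
from h import *
tabs();to(550,306,235,6.06)"
python3 jog.py '38 1.9 0 0 0 0 60;38 1.9 0 0 0 0 60;38 1.9 0 0 0 0 60;38 1.9 0 0 0 0 60;38 1.9 0 0 0 0 60;38 1.9 0 0 0 0 60;38 1.9 0 0 0 0 60;38 1.9 0 0 0 0 60;38 1.9 0 0 0 0 60;38 1.9 0 0 0 0 60;4 0 0 0 0 0 60;0 0 0 0 0 0 60;0 0 0 0 0 0 60;0 0 0 0 0 0 60'
python3 -c "
from h import *
tabs();to(550,306,127,6.06)"
```

```text
t: 12.23
tool_pos: [570.9, -78.0, 234.2]
eef_rot: [0.668, 0.744, -0.001, -0.001]
ft_force: [1.1, -0.2, 0.1]
grip_width: 60.1
finger_force: 0.0
[566.5 158.6] 65 bright 97
[563.2 186.1] 30 bright 204
[559.3 217.9] 32 bright 201
[555.5 247. ] 67 bright 95
[550.  306.3] 71 bright 87
shift [386.1  14.8   8.9] rotvec [0.0145 0.0033 0.0088]
t: 13.45
tool_pos: [550.8, 302.9, 233.8]
eef_rot: [0.67, 0.742, -0.0, 0.001]
ft_force: [0.4, -0.8, 0.3]
grip_width: 59.9
finger_force: 0.0
[573.3 -59.6] 60 bright 116
[573.2 -80.1] 24 bright 228
[566.3 158.6] 66 bright 96
[563.2 186.1] 29 bright 205
[559.4 217.8] 33 bright 199
[555.4 247.1] 66 bright 88
[549.9 306.5] 70 bright 59
shift [  3.4  -0.6 107.1] rotvec [ 0.0007  0.0014 -0.0038]
```

```bash
python3 jog.py '3.5 -.5 30 0 0 0 60;0 0 30 0 0 0 60;0 0 30 0 0 0 60;0 0 13 0 0 0 60;0 0 3 0 0 0 60;0 0 0 0 0 0 60;0 0 0 0 0 0 20;0 0 0 0 0 0 20;0 0 0 0 0 0 20;0 0 0 0 0 0 20;0 0 0 0 0 0 20;0 0 -15 0 0 0 20;0 0 -33 0 0 0 20;0 0 -33 0 0 0 20;0 0 -33 0 0 0 20;0 0 -33 0 0 0 20;0 0 0 0 0 .106 20;0 0 0 0 0 0 20' 60
python3 -c "
from h import *
to(571.9,-99,275,0)"
```

```text
t: 15.0
tool_pos: [550.2, 309.3, 277.4]
eef_rot: [0.708, 0.706, 0.002, 0.001]
ft_force: [0.8, 0.5, -3.6]
grip_width: 28.6
finger_force: 61.1
shift [-408.3   21.7    2.4] rotvec [ 0.0046 -0.0024 -0.0018]
```

```bash
python3 jog.py '-38 2 0 0 0 0 20;-38 2 0 0 0 0 20;-38 2 0 0 0 0 20;-38 2 0 0 0 0 20;-38 2 0 0 0 0 20;-38 2 0 0 0 0 20;-38 2 0 0 0 0 20;-38 2 0 0 0 0 20;-38 2 0 0 0 0 20;-38 2 0 0 0 0 20;-26 1 0 0 0 0 20;0 0 0 0 0 0 20;0 0 0 0 0 0 20;0 0 0 0 0 0 20'
python3 -c "
from h import *
to(571.9,-98,127,0);tabs()"
```

```text
t: 16.17
tool_pos: [569.4, -95.8, 273.1]
eef_rot: [0.706, 0.708, -0.0, -0.002]
ft_force: [0.1, 0.4, -3.0]
grip_width: 28.3
finger_force: 61.0
shift [ -2.2   2.5 146.1] rotvec [-0.0032 -0.0019  0.002 ]
[573.7 -59.4] 58 bright 87
[566.1 158.7] 66 bright 98
[563.2 186.1] 30 bright 205
[559.4 218. ] 31 bright 202
[555.8 247.1] 63 bright 97
```

```bash
python3 jog.py '-1 2 36 0 0 0 20;0 0 36 0 0 0 20;0 0 34 0 0 0 20;0 0 10 0 0 0 20;0 0 0 0 0 0 20;0 0 0 0 0 0 20;0 0 18 0 0 0 20;0 0 7 0 0 0 20;0 0 0 0 0 0 20;0 0 0 0 0 0 20'
python3 -c "
from h import *
to(571.9,-98,127,0)"
```

```text
t: 17.05
tool_pos: [572.9, -97.9, 135.0]
eef_rot: [0.707, 0.707, 0.001, 0.001]
ft_force: [0.3, -1.0, -1.4]
grip_width: 28.9
finger_force: 61.0
shift [-0.1 -1.   8. ] rotvec [0.0017 0.     0.0006]
```

```bash
python3 jog.py '0 -1 5 0 0 0 20;0 0 2 0 0 0 20;0 0 0 0 0 0 20;0 0 0 0 0 0 50;0 0 0 0 0 0 60;0 0 0 0 0 0 60;0 0 -30 0 0 0 60;0 0 -40 0 0 0 60;0 0 -38 0 0 -.106 60;38 2 0 0 0 0 60;38 2 0 0 0 0 60;38 2 0 0 0 0 60;38 2 0 0 0 0 60;38 2 0 0 0 0 60;38 2 0 0 0 0 60;38 2 0 0 0 0 60;38 2 0 0 0 0 60;11 1 0 0 0 0 60;0 0 0 0 0 0 60;0 0 0 0 0 0 60'
python3 -c "
from h import *
tabs();to(559.4,217.9,127,6.06)"
```

```text
t: 18.72
tool_pos: [554.5, 217.2, 234.4]
eef_rot: [0.668, 0.744, -0.001, 0.0]
ft_force: [-0.6, -1.5, -0.1]
grip_width: 60.1
finger_force: 0.0
[573.3 -59.6] 60 bright 116
[573.2 -80.1] 24 bright 226
[ 573.5 -100.4] 62 bright 125
[566.3 158.5] 67 bright 95
[563.4 186. ] 31 bright 200
[559.4 218.1] 30 bright 153
shift [  2.2   4.7 107.7] rotvec [-0.      0.0019 -0.0013]
```

```bash
python3 jog.py '1.5 4.5 30 0 0 0 60;0 0 30 0 0 0 60;0 0 30 0 0 0 60;0 0 14 0 0 0 60;0 0 3 0 0 0 60;0 0 0 0 0 0 60;0 0 0 0 0 0 20;0 0 0 0 0 0 20;0 0 0 0 0 0 20;0 0 0 0 0 0 20;0 0 0 0 0 0 20;0 0 -15 0 0 0 20;0 0 -33 0 0 0 20;0 0 -33 0 0 0 20;0 0 -33 0 0 0 20;0 0 -33 0 0 0 20;0 0 0 0 0 .106 20;0 0 0 0 0 0 20' 60
python3 -c "
from h import *
tabs();to(571.9,-118,275,0)"
```

```text
t: 20.27
tool_pos: [560.4, 219.2, 277.8]
eef_rot: [0.708, 0.707, 0.003, 0.001]
ft_force: [0.1, 0.2, -2.5]
grip_width: 28.2
finger_force: 59.9
[573.3 -59.6] 60 bright 116
[573.2 -80.1] 24 bright 226
[ 573.  -100.7] 59 bright 126
[566.3 158.6] 66 bright 96
[563.5 186. ] 31 bright 201
shift [-337.1   12.8    0.5] rotvec [ 0.0013 -0.0007  0.002 ]
```

```bash
python3 jog.py '-38 1.5 0 0 0 0 20;-38 1.5 0 0 0 0 20;-38 1.5 0 0 0 0 20;-38 1.5 0 0 0 0 20;-38 1.5 0 0 0 0 20;-38 1.5 0 0 0 0 20;-38 1.5 0 0 0 0 20;-38 1.5 0 0 0 0 20;-32 0 0 0 0 0 20;0 0 0 0 0 0 20;0 0 0 0 0 0 20;0 0 0 0 0 0 20'
python3 -c "
from h import *
to(571.9,-119,127,0);tabs()"
```

```text
t: 21.32
tool_pos: [570.4, -115.9, 273.2]
eef_rot: [0.706, 0.708, -0.0, -0.002]
ft_force: [0.6, 0.0, -0.4]
grip_width: 28.2
finger_force: 59.9
shift [ -3.1   1.5 146.2] rotvec [-0.0029 -0.0019  0.0018]
[573.3 -59.6] 60 bright 93
[573.2 -80.1] 24 bright 179
[575.2 -97.9] 29 bright 83
[566.4 158.6] 65 bright 97
[563.1 186.1] 29 bright 207
[555.3 247.2] 65 bright 98
```

```bash
python3 jog.py '-2.5 1 36 0 0 0 20;0 0 36 0 0 0 20;0 0 34 0 0 0 20;0 0 10 0 0 0 20;0 0 0 0 0 0 20;0 0 0 0 0 0 20;0 0 18 0 0 0 20;0 0 7 0 0 0 20;0 0 0 0 0 0 20;0 0 0 0 0 0 20'
python3 -c "
from h import *
to(571.9,-119,127,0)"
```

```text
t: 22.2
tool_pos: [572.8, -119.5, 135.1]
eef_rot: [0.707, 0.707, 0.001, 0.001]
ft_force: [0.6, -0.1, -1.3]
grip_width: 28.4
finger_force: 59.9
shift [ 0.5 -0.9  8.1] rotvec [0.0019 0.0001 0.0006]
```

```bash
python3 jog.py '0 -1 5 0 0 0 20;0 0 2 0 0 0 20;0 0 0 0 0 0 50;0 0 0 0 0 0 60;0 0 0 0 0 0 60;0 0 -30 0 0 0 60;0 0 -40 0 0 0 60;0 0 -38 0 0 -.106 60;38 2.3 0 0 0 0 60;38 2.3 0 0 0 0 60;38 2.3 0 0 0 0 60;38 2.3 0 0 0 0 60;38 2.3 0 0 0 0 60;38 2.3 0 0 0 0 60;38 2.3 0 0 0 0 60;38 2.3 0 0 0 0 60;38 2.3 0 0 0 0 60;25 2 0 0 0 0 60;0 0 0 0 0 0 60;0 0 0 0 0 0 60'
python3 -c "
from h import *
tabs();to(555.4,247.1,127,6.06)"
```

```text
t: 23.87
tool_pos: [553.7, 250.5, 234.0]
eef_rot: [0.667, 0.745, -0.0, -0.0]
ft_force: [0.2, -0.6, -0.5]
grip_width: 60.1
finger_force: 0.0
[573.3 -59.6] 60 bright 116
[573.2 -80.1] 24 bright 226
[ 573.3 -100.6] 61 bright 115
[ 572.2 -119.1] 26 bright 210
[566.3 158.7] 65 bright 96
[564.  186.2] 29 bright 207
[555.6 247. ] 68 bright 62
shift [ -0.7   0.8 107.3] rotvec [-0.0005  0.0015  0.0013]
```

```bash
python3 jog.py '-.5 .8 30 0 0 0 60;0 0 30 0 0 0 60;0 0 30 0 0 0 60;0 0 13 0 0 0 60;0 0 3 0 0 0 60;0 0 0 0 0 0 60;0 0 0 0 0 0 20;0 0 0 0 0 0 20;0 0 0 0 0 0 20;0 0 0 0 0 0 20;0 0 0 0 0 0 20;0 0 -15 0 0 0 20;0 0 -33 0 0 0 20;0 0 -33 0 0 0 20;0 0 -33 0 0 0 20;0 0 -33 0 0 0 20;0 0 0 0 0 .106 20;0 0 0 0 0 0 20' 60
python3 -c "
from h import *
tabs();to(571.9,-138,275,0)"
```

```text
t: 25.42
tool_pos: [556.8, 247.6, 278.3]
eef_rot: [0.708, 0.706, 0.002, 0.001]
ft_force: [-0.7, -0.7, -3.4]
grip_width: 28.7
finger_force: 61.7
[573.3 -59.6] 60 bright 116
[573.2 -80.1] 24 bright 226
[ 573.2 -100.6] 61 bright 115
[ 571.7 -119. ] 25 bright 209
[566.3 158.6] 66 bright 96
[563.3 186.1] 30 bright 206
shift [-385.4   16.4    1. ] rotvec [ 0.0004 -0.0002  0.0018]
```

```bash
python3 jog.py '-38 1.6 0 0 0 0 20;-38 1.6 0 0 0 0 20;-38 1.6 0 0 0 0 20;-38 1.6 0 0 0 0 20;-38 1.6 0 0 0 0 20;-38 1.6 0 0 0 0 20;-38 1.6 0 0 0 0 20;-38 1.6 0 0 0 0 20;-38 1.6 0 0 0 0 20;-38 1.6 0 0 0 0 20;-4 0 0 0 0 0 20;0 0 0 0 0 0 20;0 0 0 0 0 0 20;0 0 0 0 0 0 20'
python3 -c "
from h import *
tabs();to(571.9,-138,127,0)"
```

```text
t: 26.63
tool_pos: [571.3, -134.3, 274.2]
eef_rot: [0.706, 0.708, -0.0, -0.002]
ft_force: [-0.7, 0.1, -3.3]
grip_width: 28.9
finger_force: 61.6
[573.3 -59.6] 60 bright 98
[573.2 -80.1] 24 bright 196
[ 573.1 -100.6] 59 bright 86
[ 572.6 -118.9] 25 bright 162
[566.3 158.6] 65 bright 98
[563.4 186. ] 31 bright 206
shift [ -3.9   0.3 147.6] rotvec [-0.002  -0.0019  0.0042]
```

```bash
python3 jog.py '-3.8 0 36 0 0 0 20;0 0 36 0 0 0 20;0 0 34 0 0 0 20;0 0 11 0 0 0 20;0 0 0 0 0 0 20;0 0 0 0 0 0 20;0 0 18 0 0 0 20;0 0 7 0 0 0 20;0 0 0 0 0 0 20;0 0 0 0 0 0 20'
python3 -c "
from h import *
to(571.9,-138,127,0)"
```

```text
t: 27.52
tool_pos: [572.3, -140.4, 135.1]
eef_rot: [0.707, 0.707, 0.001, 0.001]
ft_force: [0.5, -0.1, -3.0]
grip_width: 28.8
finger_force: 61.6
shift [ 2.4 -0.4  8.1] rotvec [0.0017 0.0002 0.0006]
```

```bash
python3 jog.py '1.5 -.5 5 0 0 0 20;0 0 2 0 0 0 20;0 0 0 0 0 0 50;0 0 0 0 0 0 60;0 0 0 0 0 0 60;0 0 -30 0 0 0 60;0 0 -40 0 0 0 60;0 0 -38 0 0 -.106 60;38 2.8 0 0 0 0 60;38 2.8 0 0 0 0 60;38 2.8 0 0 0 0 60;38 2.8 0 0 0 0 60;38 2.8 0 0 0 0 60;38 2.8 0 0 0 0 60;38 2.8 0 0 0 0 60;38 2.8 0 0 0 0 60;20 2.5 0 0 0 0 60;0 0 0 0 0 0 60;0 0 0 0 0 0 60;0 0 0 0 0 0 60'
python3 -c "
from h import *
tabs();to(563.4,186,127,6.06)"
```

```text
t: 29.18
tool_pos: [561.8, 184.3, 234.9]
eef_rot: [0.669, 0.743, -0.0, 0.001]
ft_force: [0.4, -0.2, 0.1]
grip_width: 60.0
finger_force: 0.0
[573.5 -59.7] 59 bright 116
[573.2 -80.1] 24 bright 226
[ 573.4 -100.6] 61 bright 114
[ 572.2 -119.1] 26 bright 204
[ 572.9 -139. ] 63 bright 123
[566.3 158.8] 64 bright 81
[563.2 186.1] 30 bright 158
shift [  2.3   1.7 108. ] rotvec [ 0.0004  0.0015 -0.0028]
```

Next: sheet to y −157.

```bash
python3 jog.py '1 1.5 30 0 0 0 60;0 0 30 0 0 0 60;0 0 30 0 0 0 60;0 0 14 0 0 0 60;0 0 3 0 0 0 60;0 0 0 0 0 0 60;0 0 0 0 0 0 20;0 0 0 0 0 0 20;0 0 0 0 0 0 20;0 0 0 0 0 0 20;0 0 0 0 0 0 20;0 0 -15 0 0 0 20;0 0 -33 0 0 0 20;0 0 -33 0 0 0 20;0 0 -33 0 0 0 20;0 0 -33 0 0 0 20;0 0 0 0 0 .106 20;0 0 0 0 0 0 20' 60
python3 -c "
from h import *
tabs();to(571.9,-157,275,0)"
```

```text
t: 30.73
tool_pos: [564.3, 187.2, 277.7]
eef_rot: [0.708, 0.707, 0.003, 0.001]
ft_force: [-0.5, 0.2, -0.7]
grip_width: 27.7
finger_force: 59.7
[573.3 -59.6] 60 bright 115
[572.8 -80.2] 23 bright 226
[ 573.3 -100.6] 61 bright 114
[ 572.2 -119.1] 26 bright 204
[ 573.3 -139. ] 62 bright 123
[566.3 158.5] 67 bright 86
shift [-344.1    8.8    0.4] rotvec [ 0.0012 -0.0006  0.002 ]
```

```bash
python3 jog.py '-38 1 0 0 0 0 20;-38 1 0 0 0 0 20;-38 1 0 0 0 0 20;-38 1 0 0 0 0 20;-38 1 0 0 0 0 20;-38 1 0 0 0 0 20;-38 1 0 0 0 0 20;-38 1 0 0 0 0 20;-38 1 0 0 0 0 20;-2 0 0 0 0 0 20;0 0 0 0 0 0 20;0 0 0 0 0 0 20;0 0 0 0 0 0 20;0 0 0 0 0 0 20'
python3 -c "
from h import *
tabs();to(571.9,-157,127,0)"
```

```text
t: 31.95
tool_pos: [572.2, -154.4, 274.0]
eef_rot: [0.706, 0.709, 0.0, -0.001]
ft_force: [0.1, 0.4, -0.2]
grip_width: 28.5
finger_force: 59.7
[573.3 -59.6] 60 bright 113
[573.2 -80.1] 24 bright 198
[ 573.3 -100.6] 61 bright 90
[ 572.2 -119.1] 26 bright 156
[ 573.4 -139.1] 62 bright 83
[566.3 158.8] 63 bright 105
shift [ -2.3  -0.4 147.3] rotvec [-0.0008 -0.0012  0.0041]
```

```bash
python3 jog.py '-1.5 -.4 36 0 0 0 20;0 0 36 0 0 0 20;0 0 34 0 0 0 20;0 0 11 0 0 0 20;0 0 0 0 0 0 20;0 0 0 0 0 0 20;0 0 18 0 0 0 20;0 0 7 0 0 0 20;0 0 0 0 0 0 20;0 0 0 0 0 0 20'
python3 -c "
from h import *
to(571.9,-157,127,0)"
```

```text
t: 32.83
tool_pos: [572.3, -158.6, 134.1]
eef_rot: [0.707, 0.707, 0.001, 0.001]
ft_force: [-0.3, 0.3, 0.3]
grip_width: 27.7
finger_force: 59.6
shift [ 1.6 -0.4  7.1] rotvec [0.0018 0.0003 0.0004]
```

```bash
python3 jog.py '1 0 5 0 0 0 20;0 0 2 0 0 0 20;0 0 0 0 0 0 50;0 0 0 0 0 0 60;0 0 0 0 0 0 60;0 0 -30 0 0 0 60;0 0 -40 0 0 0 60;0 0 -38 0 0 -.106 60;38 3 0 0 0 0 60;38 3 0 0 0 0 60;38 3 0 0 0 0 60;38 3 0 0 0 0 60;38 3 0 0 0 0 60;38 3 0 0 0 0 60;38 3 0 0 0 0 60;38 3 0 0 0 0 60;11 3 0 0 0 0 60;0 0 0 0 0 0 60;0 0 0 0 0 0 60;0 0 0 0 0 0 60'
python3 -c "
from h import *
tabs();to(566.3,158.6,127,6.06)"
```

```text
t: 34.5
tool_pos: [565.3, 156.1, 233.8]
eef_rot: [0.67, 0.743, -0.001, 0.001]
ft_force: [0.2, -1.1, 0.9]
grip_width: 59.8
finger_force: 0.0
[573.3 -59.6] 60 bright 115
[573.2 -80.1] 24 bright 227
[ 573.2 -100.6] 61 bright 114
[ 572.2 -119.1] 26 bright 204
[ 573.2 -139. ] 63 bright 112
[ 573.  -157.5] 24 bright 216
[562.1 156.6] 38 bright 64
shift [  2.8   1.2 106.9] rotvec [ 0.0001  0.0017 -0.0036]
```

```bash
python3 jog.py '2 .8 30 0 0 0 60;0 0 30 0 0 0 60;0 0 30 0 0 0 60;0 0 13 0 0 0 60;0 0 3 0 0 0 60;0 0 0 0 0 0 60;0 0 0 0 0 0 20;0 0 0 0 0 0 20;0 0 0 0 0 0 20;0 0 0 0 0 0 20;0 0 0 0 0 0 20;0 0 -15 0 0 0 20;0 0 -33 0 0 0 20;0 0 -33 0 0 0 20;0 0 -33 0 0 0 20;0 0 -33 0 0 0 20;0 0 0 0 0 .106 20;0 0 0 0 0 0 20' 60
python3 -c "
from h import *
tabs();to(571.9,-177,275,0)"
```

```text
t: 36.05
tool_pos: [566.8, 160.8, 277.3]
eef_rot: [0.708, 0.706, 0.002, 0.001]
ft_force: [0.2, -0.6, -1.9]
grip_width: 28.5
finger_force: 60.7
[573.2 -59.5] 59 bright 115
[573.2 -80.1] 24 bright 226
[ 573.2 -100.7] 60 bright 114
[ 572.2 -119.1] 26 bright 204
[ 573.2 -139.3] 61 bright 113
[ 573.  -157.5] 24 bright 216
shift [-337.8    6.4    0. ] rotvec [ 0.0004 -0.0003  0.0019]
```

```bash
python3 jog.py '-38 .7 0 0 0 0 20;-38 .7 0 0 0 0 20;-38 .7 0 0 0 0 20;-38 .7 0 0 0 0 20;-38 .7 0 0 0 0 20;-38 .7 0 0 0 0 20;-38 .7 0 0 0 0 20;-38 .7 0 0 0 0 20;-33 0 0 0 0 0 20;0 0 0 0 0 0 20;0 0 0 0 0 0 20;0 0 0 0 0 0 20;0 0 0 0 0 0 20'
python3 -c "
from h import *
tabs();to(571.9,-177,127,0)"
```

```text
t: 37.18
tool_pos: [571.2, -173.9, 273.4]
eef_rot: [0.706, 0.708, 0.0, -0.002]
ft_force: [-0.5, -0.2, -2.3]
grip_width: 28.8
finger_force: 60.7
[573.5 -59.6] 59 bright 114
[573.5 -80.2] 23 bright 226
[ 573.4 -100.6] 61 bright 92
[ 571.9 -119. ] 25 bright 172
[ 573.1 -139.1] 62 bright 82
[ 573.  -157.5] 24 bright 163
shift [ -3.2   0.5 146.7] rotvec [-0.0017 -0.0019  0.0043]
```

```bash
python3 jog.py '-2.2 0 36 0 0 0 20;0 0 36 0 0 0 20;0 0 34 0 0 0 20;0 0 11 0 0 0 20;0 0 0 0 0 0 20;0 0 0 0 0 0 20;0 0 18 0 0 0 20;0 0 7 0 0 0 20;0 0 0 0 0 0 20;0 0 0 0 0 0 20'
python3 -c "
from h import *
to(571.9,-177,127,0)"
```

```text
t: 38.07
tool_pos: [571.9, -178.6, 134.0]
eef_rot: [0.707, 0.707, 0.0, 0.001]
ft_force: [0.1, -0.0, -1.8]
grip_width: 28.6
finger_force: 60.6
shift [ 1.6 -0.   7. ] rotvec [0.0015 0.0003 0.0005]
```

```bash
python3 jog.py '1 0 5 0 0 0 20;0 0 2 0 0 0 20;0 0 0 0 0 0 50;0 0 0 0 0 0 60;0 0 0 0 0 0 60;0 0 -30 0 0 0 60;0 0 -35 0 0 0 60;0 0 -35 0 0 0 60;0 0 -35 0 0 0 60;0 40 0 0 0 0 60;0 0 0 0 0 0 60;0 0 0 0 0 0 60'
python3 - <<'E'
from h import *
tabs();print(r.read_state()['qpos'].round(2))
im,d,c=shot('side')
cv2.imwrite('pics/s2.png',cv2.resize(im[180:350,240:420],None,fx=3.3,fy=3.3))
im,d,c=shot('top'); P=pts(c,d); v,u=np.mgrid[:420,:560]
m=(u>350)&(u<400)&(v>225)&(v<250)&(P[...,2]>160)&(P[...,2]<180)
n,l,s,ce=cv2.connectedComponentsWithStats(m.astype(np.uint8))
for i in range(1,n):
    q=np.array([onz(c,a,b,171)[:2] for a,b in zip(u[l==i],v[l==i])]);print(s[i],q.min(0),q.max(0))
E
```

```text
t: 39.07
tool_pos: [613.0, -176.4, 259.6]
eef_rot: [0.706, 0.708, -0.0, -0.0]
ft_force: [0.2, 0.1, -0.5]
grip_width: 59.9
finger_force: 0.0
[573.3 -59.6] 60 bright 113
[573.2 -80.1] 24 bright 209
[ 573.2 -100.7] 60 bright 91
[ 572.2 -119.1] 26 bright 156
[ 573.  -139.1] 62 bright 82
[ 573.  -157.5] 24 bright 160
[-0.11  0.53  0.63  1.21 -0.3   1.49  0.47]
```

View pics/s2.png

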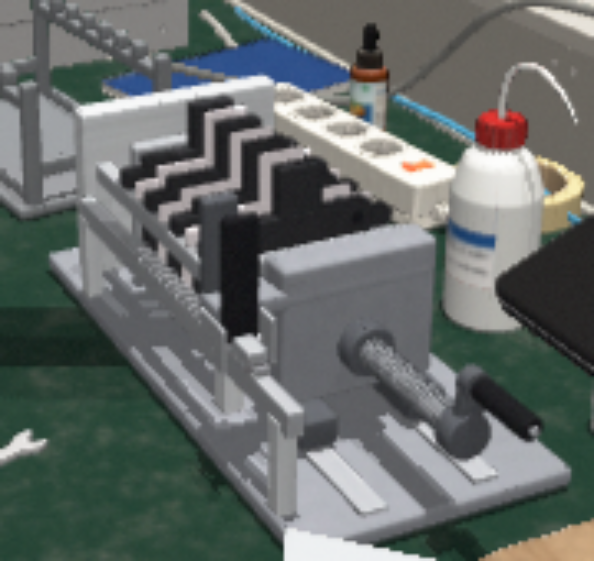

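```bash
python3 jog.py '0 0 0 0 0 -.1208 85;0 0 0 0 0 -.1208 85;0 0 0 0 0 -.1208 85;0 0 0 0 0 -.1208 85;0 0 0 0 0 -.1208 85;0 0 0 0 0 -.1208 85;0 0 0 0 0 -.1208 85;0 0 0 0 0 -.1208 85;0 0 0 0 0 -.1208 85;0 0 0 0 0 -.1208 85;0 0 0 0 0 -.1208 85;0 0 0 0 0 -.1208 85;0 0 0 0 0 -.1208 85;30 -16 0 0 0 0 85;30 -16 0 0 0 0 85;30 -16 0 0 0 0 85;30 -16 0 0 0 0 85;0 0 0 0 0 0 85;0 0 0 0 0 0 85;0 0 0 0 0 0 85' 40
python3 - <<'E'
from h import *
tabs();print(r.read_state()['qpos'].round(2))
to(491.9,-240,138,90)
E
```

```text
t: 40.88
tool_pos: [490.9, -241.2, 261.5]
eef_rot: [0.001, 1.0, 0.0, 0.001]
ft_force: [0.9, 0.6, -0.8]
grip_width: 85.3
finger_force: 0.0
[573.3 -59.6] 60 bright 114
[573.2 -80.1] 24 bright 225
[ 573.3 -100.5] 61 bright 112
[ 572.2 -119.1] 26 bright 203
[ 573.5 -138.8] 65 bright 109
[ 573.  -157.5] 24 bright 210
[ 572.3 -179. ] 68 bright 115
[ 0.16  0.3   0.35  1.48 -0.1   1.39  2.09]
shift [ -0.2   0.5 123.2] rotvec [0.0008 0.0013 0.0008]
```

```bash
python3 jog.py '0 0 35 0 0 0 85;0 0 35 0 0 0 85;0 0 30 0 0 0 85;0 0 15 0 0 0 85;0 0 8 0 0 0 85;0 0 0 0 0 0 85;0 0 0 0 0 0 85'
python3 -c "
from h import *
to(491.9,-240,138,90)"
```

```text
t: 41.52
tool_pos: [492.3, -241.1, 138.3]
eef_rot: [-0.001, 1.0, -0.0, 0.0]
ft_force: [-0.3, 0.6, 1.2]
grip_width: 84.9
finger_force: 0.0
shift [0.4 1.1 0.3] rotvec [-0.0003  0.0009  0.0011]
```

```bash
python3 jog.py '0 1 0 0 0 0 10;0 0 0 0 0 0 10;0 0 0 0 0 0 10;0 0 0 0 0 0 10;0 0 0 0 0 0 10;0 0 0 0 0 0 10;0 0 0 0 0 0 10;0 0 0 0 0 0 10' 40
```

```text
t: 42.18
tool_pos: [492.5, -243.3, 141.3]
eef_rot: [0.001, 1.0, -0.002, 0.003]
ft_force: [-3.0, -0.9, 9.8]
grip_width: 20.6
finger_force: 39.1
```

```bash
python3 jog.py '0 6 0 0 0 0 10;0 8 0 0 0 0 10;0 8 0 0 0 0 10;0 8 0 0 0 0 10;0 8 0 0 0 0 10;0 8 0 0 0 0 10;0 8 0 0 0 0 10;0 8 0 0 0 0 10;0 8 0 0 0 0 10;0 8 0 0 0 0 10;0 0 0 0 0 0 10;0 0 0 0 0 0 10'
python3 -c "
from h import *
tabs()"
```

```text
t: 43.18
tool_pos: [492.8, -165.3, 141.3]
eef_rot: [0.001, 1.0, -0.002, 0.003]
ft_force: [-1.6, -0.6, 10.7]
grip_width: 20.4
finger_force: 43.6
[573.3 -59.6] 60 bright 114
[573.2 -80.1] 24 bright 226
[ 573.2 -100.7] 60 bright 115
[ 573.1 -126.1] 168 bright 153
```

```bash
python3 jog.py '0 4 0 0 0 0 10;0 4 0 0 0 0 10;0 4 0 0 0 0 10;0 4 0 0 0 0 10;0 0 0 0 0 0 10;0 0 0 0 0 0 10'
python3 jog.py '0 3 0 0 0 0 10;0 0 0 0 0 0 10'
python3 jog.py '0 2 0 0 0 0 10;0 2 0 0 0 0 10;0 0 0 0 0 0 10'
python3 -c "
from h import *
tabs()"
```

```text
t: 43.73
tool_pos: [492.9, -152.3, 141.3]
eef_rot: [0.002, 1.0, -0.004, 0.003]
ft_force: [-1.8, -6.3, 9.7]
grip_width: 20.4
finger_force: 41.0
t: 43.9
tool_pos: [492.9, -150.1, 141.3]
eef_rot: [0.002, 1.0, -0.005, 0.003]
ft_force: [-1.6, -7.8, 8.3]
grip_width: 20.5
finger_force: 39.9
t: 44.15
tool_pos: [492.9, -146.5, 141.3]
eef_rot: [0.002, 1.0, -0.005, 0.003]
ft_force: [-0.5, -8.9, 8.8]
grip_width: 20.2
finger_force: 39.4
[573.3 -59.6] 60 bright 112
[573.2 -98.3] 249 bright 151
```

```bash
python3 jog.py '0 3 0 0 0 0 10;0 3 0 0 0 0 10;0 0 0 0 0 0 10'
python3 jog.py '0 2 0 0 0 0 10;0 2 0 0 0 0 10;0 0 0 0 0 0 10'
python3 -c "
from h import *
tabs()"
python3 jog.py '0 2 0 0 0 0 10;0 2 0 0 0 0 10;0 0 0 0 0 0 10'
python3 -c "
from h import *
tabs()"
```

```text
t: 44.45
tool_pos: [493.0, -140.1, 141.3]
eef_rot: [0.002, 1.0, -0.005, 0.003]
ft_force: [-1.6, -7.6, 9.2]
grip_width: 20.3
finger_force: 40.4
t: 44.7
tool_pos: [492.9, -137.1, 141.3]
eef_rot: [0.002, 1.0, -0.005, 0.003]
ft_force: [-2.3, -9.0, 8.8]
grip_width: 20.6
finger_force: 39.4
[573.2 -84.1] 320 bright 149
t: 45.0
tool_pos: [493.0, -133.4, 141.3]
eef_rot: [0.002, 1.0, -0.005, 0.003]
ft_force: [-1.7, -10.4, 8.6]
grip_width: 20.6
finger_force: 39.2
[573.3 -80. ] 311 bright 160
```

```bash
python3 jog.py '0 2 0 0 0 0 10;0 2 0 0 0 0 10;0 0 0 0 0 0 10'
python3 jog.py '0 1.5 0 0 0 0 10;0 0 0 0 0 0 10'
python3 jog.py '0 1.5 0 0 0 0 10;0 0 0 0 0 0 10'
python3 -c "
from h import *
tabs()"
```

```text
t: 45.3
tool_pos: [492.9, -129.6, 141.3]
eef_rot: [0.003, 1.0, -0.006, 0.003]
ft_force: [-2.2, -10.3, 8.4]
grip_width: 20.1
finger_force: 39.2
t: 45.47
tool_pos: [493.0, -129.6, 141.3]
eef_rot: [0.003, 1.0, -0.006, 0.004]
ft_force: [-1.8, -11.8, 7.7]
grip_width: 20.5
finger_force: 38.9
t: 45.63
tool_pos: [492.9, -129.3, 141.3]
eef_rot: [0.003, 1.0, -0.007, 0.004]
ft_force: [-2.0, -14.4, 6.6]
grip_width: 20.4
finger_force: 38.6
[573.3 -75.4] 307 bright 148
```

```bash
python3 jog.py '0 0 0 0 0 0 30;0 0 0 0 0 0 50;0 0 0 0 0 0 85;0 0 0 0 0 0 85;0 0 0 0 0 0 85'
python3 jog.py '0 0 -30 0 0 0 85;0 0 -35 0 0 0 85;0 0 -35 0 0 0 85;0 -40 0 0 0 0 85;0 -40 0 0 0 0 85;0 -40 0 0 0 0 85;0 -40 0 0 0 0 85;0 0 0 0 0 0 85'
python3 - <<'E'
from h import *
tabs()
im,d,c=shot('top'); P=pts(c,d); v,u=np.mgrid[:420,:560]
def comp(m,z):
  n,l,s,ce=cv2.connectedComponentsWithStats(m.astype(np.uint8))
  for i in range(1,n):
    if s[i,4]<8: continue
    q=np.array([onz(c,a,b,z)[:2] for a,b in zip(u[l==i],v[l==i])]);print(s[i,:5],q.mean(0).round(1),q.min(0).round(1),q.max(0).round(1),np.median(P[l==i][:,2]))
comp((u>290)&(u<400)&(v>222)&(v<250)&(P[...,2]>160)&(P[...,2]<180),171)
print('handle');comp((u>350)&(u<430)&(v>180)&(v<225)&(P[...,2]>92)&(P[...,2]<125),109)
cv2.imwrite('pics/t5.png',cv2.resize(im[160:260,250:420],None,fx=4,fy=4))
im,d,c=shot('side')
cv2.imwrite('pics/s5.png',cv2.resize(im[180:350,240:420],None,fx=3.3,fy=3.3))
E
```

```text
t: 46.1
tool_pos: [491.2, -118.6, 138.1]
eef_rot: [0.001, 1.0, 0.0, 0.0]
ft_force: [0.4, 1.1, 0.1]
grip_width: 76.7
finger_force: 0.0
t: 46.77
tool_pos: [488.0, -288.6, 238.1]
eef_rot: [0.007, 1.0, -0.004, -0.001]
ft_force: [-0.8, -1.4, -0.8]
grip_width: 84.9
finger_force: 0.0
[573.3 -75.5] 310 bright 149
[321 232   5   9  43] [ 492.5 -124.3] [ 483.1 -129.4] [ 502.  -119.7] 171.10364036185092
[332 232   4   9  35] [ 492.7 -149.5] [ 483.  -153.1] [ 501.9 -145.8] 170.26173926586932
handle
[351 181   6   3  17] [ 628.2 -210. ] [ 625.5 -216.8] [ 630.6 -204. ] 101.16900370753797
[368 200  23   7 135] [ 575.4 -273. ] [ 566.9 -302.4] [ 582.1 -246.3] 107.0763215206025
```

View pics/s5.png

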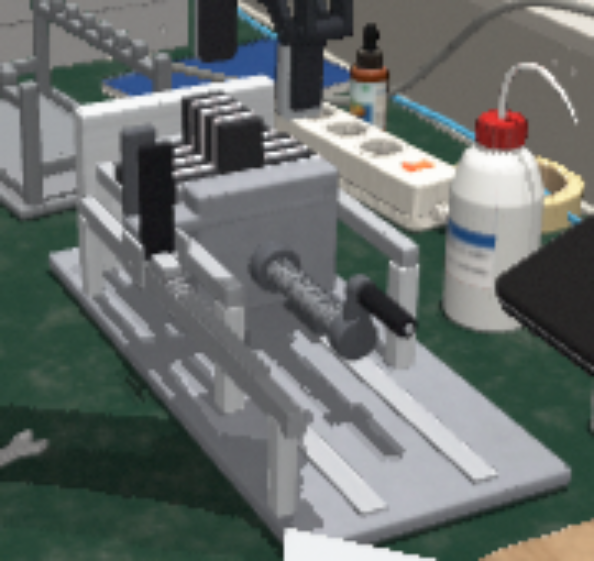

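View pics/t5.png

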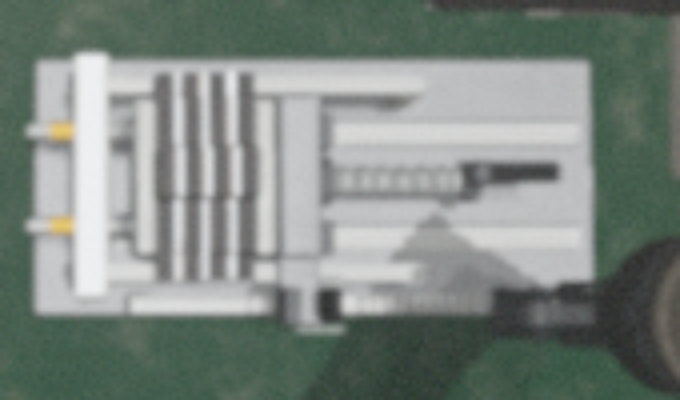

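```bash
python3 jog.py '0 0 0 0 0 .1208 60;0 0 0 0 0 .1208 60;0 0 0 0 0 .1208 60;0 0 0 0 0 .1208 60;0 0 0 0 0 .1208 60;0 0 0 0 0 .1208 60;0 0 0 0 0 .1208 60;0 0 0 0 0 .1208 60;0 0 0 0 0 .1208 60;0 0 0 0 0 .1208 60;0 0 0 0 0 .1208 60;0 0 0 0 0 .1208 60;0 0 0 0 0 .1208 60;0 0 0 0 0 0 60;0 0 0 0 0 0 60' 40
python3 - <<'E'
from h import *
im,d,c=shot('top'); P=pts(c,d); v,u=np.mgrid[:420,:560]
R=(u>364)&(u<395)&(v>195)&(v<215)&(P[...,2]>85)&(P[...,2]<125)
for uu in range(364,394,2):
    k=R&(u==uu)
    if k.any(): print(uu,v[k].min(),v[k].max(),im[k].mean().round(),P[k][:,2].max().round(),onz(c,uu,v[k].mean(),107)[:2].round(1))
k=R&(im.mean(2)<70);print(k.sum(),onz(c,u[k].mean(),v[k].mean(),107).round(1),np.median(P[k][:,2]))
to(576,-281,160,0); tabs()
E
```

```text
t: 48.17
tool_pos: [492.1, -276.0, 237.7]
eef_rot: [0.705, 0.71, 0.001, -0.0]
ft_force: [-0.8, -0.4, 0.3]
grip_width: 60.0
finger_force: 0.0
366 202 207 98.0 87.0 [ 570.9 -241.8]
368 200 206 93.0 105.0 [ 574.6 -246.9]
370 200 208 128.0 109.0 [ 572.1 -252. ]
372 201 205 105.0 112.0 [ 574.6 -257.1]
374 200 205 92.0 111.0 [ 575.9 -262.2]
376 200 205 92.0 111.0 [ 575.8 -267.3]
378 200 205 97.0 108.0 [ 576.6 -272.4]
380 200 205 98.0 108.0 [ 575.8 -277.5]
382 200 205 100.0 109.0 [ 575.8 -282.6]
384 200 205 100.0 111.0 [ 575.8 -287.6]
386 200 205 99.0 111.0 [ 575.7 -292.7]
388 200 205 109.0 112.0 [ 575.7 -297.8]
390 202 203 164.0 105.0 [ 575.7 -302.9]
14 [ 575.1 -280.5  107. ] 107.68733069896552
shift [-4.5 84.1 77.8] rotvec [ 0.0004 -0.0015  0.0059]
[573.4 -75.3] 312 bright 150
```

```bash
python3 jog.py '-4 28 20 0 0 0 60;0 28 20 0 0 0 60;0 27 20 0 0 0 60;0 0 0 0 0 0 60;0 0 0 0 0 0 60;0 0 0 0 0 0 60'
python3 -c "
from h import *
shot('top');to(575.8,-280,88,0)"
```

```text
t: 48.77
tool_pos: [573.6, -282.9, 178.0]
eef_rot: [0.707, 0.707, -0.0, -0.0]
ft_force: [0.2, 0.1, 0.7]
grip_width: 60.0
finger_force: 0.0
shift [ 3.6  2.3 91.1] rotvec [ 0.0009  0.0012 -0.0006]
```

```bash
python3 jog.py '2 2 30 0 0 0 50;0 0 30 0 0 0 50;0 0 22 0 0 0 50;0 0 8 0 0 0 50;0 0 0 0 0 0 50;0 0 0 0 0 0 50'
python3 jog.py '0 0 0 0 0 0 5;0 0 0 0 0 0 5;0 0 0 0 0 0 5;0 0 0 0 0 0 5;0 0 0 0 0 0 5;0 0 0 0 0 0 5;0 0 0 0 0 0 5' 50
python3 -c "
from h import *
s=r.read_state();print(s['tool_pos'],s['ft_force'],s['qpos'])"
```

```text
t: 49.32
tool_pos: [576.5, -281.4, 89.7]
eef_rot: [0.707, 0.707, 0.0, 0.001]
ft_force: [0.6, 0.4, 0.4]
grip_width: 50.2
finger_force: 0.0
t: 49.9
tool_pos: [576.5, -281.4, 89.4]
eef_rot: [0.707, 0.707, 0.0, 0.001]
ft_force: [-1.6, 0.8, 5.8]
grip_width: 12.4
finger_force: 48.8
[ 576.50035655 -281.3801131    89.38995588] [-1.62143318  0.78312255  5.82034346] [ 0.05293222  0.65697282  0.59725366  1.45288236 -0.38577572  1.14818089
  0.71101258]
```

```bash
python3 jog.py '.4 7.3 2 0 0 0 5;.6 9.7 6.5 0 0 0 5;.6 6.5 9.7 0 0 0 5;.6 2.3 11.5 0 0 0 5;0 0 0 0 0 0 5;0 0 0 0 0 0 5'
python3 -c "
from h import *
tabs()"
```

```text
t: 50.4
tool_pos: [601.1, -281.1, 55.6]
eef_rot: [0.708, 0.706, -0.002, 0.001]
ft_force: [-0.2, -5.5, -4.5]
grip_width: 12.2
finger_force: 48.7
[573.3 -75.4] 310 bright 149
```

```bash
python3 jog.py '.5 -1.1 7.5 0 0 0 5;.6 -6.5 9.7 0 0 0 5;.6 -9.7 6.5 0 0 0 5;.6 -11.5 2.3 0 0 0 5;0 0 0 0 0 0 5;0 0 0 0 0 0 5'
python3 -c "
from h import *
tabs()"
```

```text
t: 50.95
tool_pos: [572.8, -279.8, 30.4]
eef_rot: [0.708, 0.706, -0.002, 0.003]
ft_force: [2.2, -7.6, -4.1]
grip_width: 11.9
finger_force: 49.2
[573.3 -75.3] 311 bright 151
```

```bash
python3 jog.py '-1 -11.5 -2.3 0 0 0 5;0 -9.7 -6.5 0 0 0 5;0 -6.5 -9.7 0 0 0 5;0 -2.3 -11.5 0 0 0 5;0 2.3 -11.5 0 0 0 5;0 6.5 -9.7 0 0 0 5;0 9.7 -6.5 0 0 0 5;0 11.5 -2.3 0 0 0 5;0 0 0 0 0 0 5;0 0 0 0 0 0 5'
python3 - <<'E'
from h import *
tabs()
im,d,c=shot('top'); P=pts(c,d); v,u=np.mgrid[:420,:560]
m=(u>290)&(u<400)&(v>222)&(v<250)&(P[...,2]>160)&(P[...,2]<180)
n,l,s,ce=cv2.connectedComponentsWithStats(m.astype(np.uint8))
for i in range(1,n): print(s[i],onz(c,*ce[i],171)[:2].round(1))
E
```

```text
t: 51.83
tool_pos: [572.6, -275.4, 90.6]
eef_rot: [0.707, 0.707, -0.0, -0.002]
ft_force: [-2.0, -1.4, -7.4]
grip_width: 11.9
finger_force: 49.7
[573.3 -70.5] 311 bright 159
[323 232   4   9  35] [ 492.5 -128.1]
[334 232   4   9  34] [ 491.9 -154. ]
```

```bash
python3 jog.py '.5 11.5 2.3 0 0 0 5;.5 9.7 6.5 0 0 0 5;0 0 0 0 0 0 5'
python3 -c "
from h import *
s=r.read_state();tabs()"
python3 jog.py '.3 4 4 0 0 0 5;0 0 0 0 0 0 5'
python3 -c "
from h import *
s=r.read_state();print(s['tool_pos'],s['ft_force']);tabs()"
```

```text
t: 52.18
tool_pos: [592.2, -275.2, 82.2]
eef_rot: [0.707, 0.707, -0.001, -0.003]
ft_force: [-5.9, -0.2, -4.6]
grip_width: 12.4
finger_force: 50.0
[573.4 -70.7] 311 bright 156
t: 52.4
tool_pos: [595.1, -275.2, 79.1]
eef_rot: [0.707, 0.707, -0.001, -0.003]
ft_force: [-6.9, -0.5, -0.2]
grip_width: 12.2
finger_force: 50.3
[ 595.12015121 -275.22811321   79.05440969] [-6.89756264 -0.46530859 -0.15831722]
[573.4 -70.5] 312 bright 156
```

```bash
python3 jog.py '0 5 8 0 0 0 5;0 0 0 0 0 0 5'
python3 jog.py '.5 2 10 0 0 0 5;0 0 0 0 0 0 5'
python3 - <<'E'
from h import *
s=r.read_state();print(s['tool_pos'],s['ft_force']);tabs()
im,d,c=shot('top'); P=pts(c,d); v,u=np.mgrid[:420,:560]
m=(u>290)&(u<400)&(v>222)&(v<250)&(P[...,2]>160)&(P[...,2]<180)
n,l,s,ce=cv2.connectedComponentsWithStats(m.astype(np.uint8))
for i in range(1,n): print(s[i],onz(c,*ce[i],171)[:2].round(1))
cv2.imwrite('pics/t6.png',cv2.resize(im[160:260,250:420],None,fx=4,fy=4))
# sub-pixel column profiles: end plate + tabs region, now vs before crank
a=cv2.imread('pics/t5.png'); b=cv2.imread('pics/t6.png')
for n,rows in(('upper slab',slice(110,140)),('endblk',slice(60,80))):
    pa=a[rows,90:320].mean((0,2));pb=b[rows,90:320].mean((0,2))
    e=[ (np.abs(pa[20:-60]-pb[20+k:len(pb)-60+k])).mean() for k in range(-20,21)]; print(n,np.argmin(e)-20)
E
```

```text
t: 52.62
tool_pos: [599.7, -275.1, 71.0]
eef_rot: [0.707, 0.707, -0.002, -0.004]
ft_force: [-9.7, 0.4, 1.0]
grip_width: 11.9
finger_force: 50.6
t: 52.78
tool_pos: [601.7, -275.0, 61.7]
eef_rot: [0.707, 0.707, -0.001, -0.003]
ft_force: [-10.0, 1.7, 2.8]
grip_width: 11.8
finger_force: 50.8
[ 601.71332945 -274.97233152   61.69733235] [-10.0072496    1.70845195   2.78903385]
[573.4 -70.5] 310 bright 151
[323 232   5   9  43] [ 492.5 -129.5]
[335 232   4   9  33] [ 492.2 -156.2]
upper slab -10
endblk -10
```

View pics/t6.png

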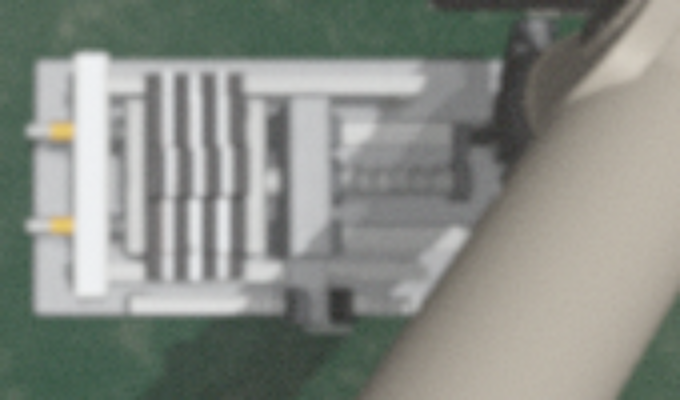

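```bash
cat >> h.py <<'E'
def fine():
    a=cv2.imread('pics/top0.png').astype(float); b=np.mean([shot('top')[0] for _ in range(3)],0)
    q=cv2.imread('pics/t5.png')  # ref after closing, x4
    t=cv2.resize(b[160:260,250:420].astype(np.uint8),None,fx=4,fy=4)
    # template: tabs strip / fixed-grip strip
    for n,(y0,y1,x0,x1) in dict(stack=(80,130,150,255),grip=(288,325,285,345),carr=(100,150,285,320)).items():
        T=q[y0:y1,x0:x1]; W=t[y0:y1,x0-40:x1+40]
        m=cv2.matchTemplate(W,T,cv2.TM_CCOEFF_NORMED)[0]; k=int(m.argmax())
        z=dict(stack=114,grip=171,carr=129)[n]; print(n,'world y shift mm',round(-(k-40)/4*(1115-z)/399,2),m.max().round(2))
E
python3 jog.py '0 -2 2 0 0 0 5;0 0 0 0 0 0 5'
python3 -c "
from h import *
fine()"
python3 jog.py '0 -3 8 0 0 0 5;0 -6 9 0 0 0 5;0 0 0 0 0 0 5'
python3 -c "
from h import *
fine()
s=r.read_state();print(s['tool_pos'],s['ft_force'])"
```

```text
t: 53.05
tool_pos: [601.7, -275.0, 61.4]
eef_rot: [0.707, 0.707, -0.0, -0.001]
ft_force: [-7.7, 1.0, 4.7]
grip_width: 11.8
finger_force: 51.0
stack world y shift mm 6.27 0.95
grip world y shift mm -6.51 0.97
carr world y shift mm -6.18 0.99
t: 53.45
tool_pos: [598.1, -274.9, 46.2]
eef_rot: [0.707, 0.707, 0.003, 0.004]
ft_force: [-0.3, -0.3, 4.8]
grip_width: 12.2
finger_force: 51.0
stack world y shift mm 6.27 0.93
grip world y shift mm -7.1 0.98
carr world y shift mm -6.8 0.97
[ 598.1076264  -274.91739895   46.11270016] [0.06256484 0.79019324 7.01926766]
```

```bash
python3 jog.py '0 0 0 0 0 0 32;0 0 0 0 0 0 32;0 0 0 0 0 0 32;0 0 -25 0 0 0 32;0 0 -35 0 0 0 32;0 0 -40 0 0 0 32;0 0 -40 0 0 0 32;0 0 -30 0 0 0 32;-20 0 0 0 0 0 32;0 0 0 0 0 0 32;0 0 0 0 0 0 32;0 0 0 0 0 0 32'
python3 - <<'E'
from h import *
fine();tabs()
im,d,c=shot('side')
cv2.imwrite('pics/s7.png',cv2.resize(im[140:350,190:420],None,fx=2.8,fy=2.8))
E
```

```text
t: 54.6
tool_pos: [593.7, -293.8, 210.4]
eef_rot: [0.707, 0.707, 0.0, -0.002]
ft_force: [0.7, 0.2, -0.9]
grip_width: 31.9
finger_force: 0.0
stack world y shift mm 5.64 0.95
grip world y shift mm -5.91 0.94
carr world y shift mm -5.56 0.99
[573.3 -70.5] 313 bright 154
```

View pics/s7.png

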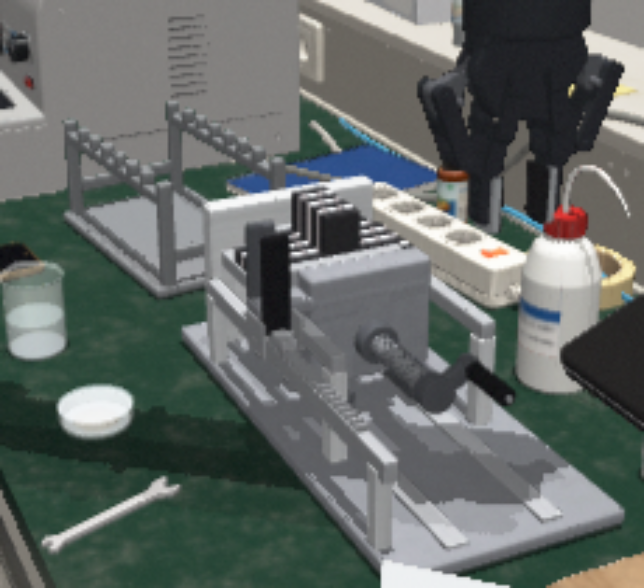

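Run:
```python
from h import *
im,d,c=shot('top'); P=pts(c,d); v,u=np.mgrid[:420,:560]
k=(P[...,0]>555)&(P[...,0]<625)&(P[...,1]<-255)&(P[...,1]>-310)&(P[...,2]>30)&(P[...,2]<125)
print('top',k.sum(), np.median(P[k],0).round(1) if k.any() else '')
ims,ds,cs=shot('side'); Q=pts(cs,ds)
k=(Q[...,0]>555)&(Q[...,0]<625)&(Q[...,1]<-265)&(Q[...,1]>-310)&(Q[...,2]>30)&(Q[...,2]<125)&(ims.mean(2)<60)
print('side',k.sum(),np.median(Q[k],0).round(1),Q[k].min(0).round(1),Q[k].max(0).round(1))
```

```text
top 95 [ 596.4 -275.6   92.6]
side 101 [ 591.7 -283.6   91.7] [ 587.7 -296.4   83.1] [ 602.6 -265.9   94.8]
```

```bash
python3 -c "
from h import *
to(597,-276,140,0)"
python3 jog.py '17 3 20 0 0 0 60;0 0 25 0 0 0 60;0 0 25 0 0 0 60;0 0 0 0 0 0 60;0 0 0 0 0 0 60;0 0 0 0 0 0 60'
python3 -c "
from h import *
to(597,-276,73,0)"
```

```text
shift [18.5  2.6 71.8] rotvec [-0.0007 -0.0006  0.0007]
t: 55.45
tool_pos: [598.0, -278.9, 143.8]
eef_rot: [0.707, 0.707, 0.0, 0.001]
ft_force: [-0.7, 0.2, 0.6]
grip_width: 60.0
finger_force: 0.0
shift [ 2.9 -1.  70.8] rotvec [ 0.0018  0.0014 -0.0001]
```

```bash
python3 jog.py '2 -1 30 0 0 0 50;0 0 30 0 0 0 50;0 0 10 0 0 0 50;0 0 0 0 0 0 50;0 0 0 0 0 0 50;0 0 0 0 0 0 5;0 0 0 0 0 0 5;0 0 0 0 0 0 5;0 0 0 0 0 0 5;0 0 0 0 0 0 5;0 0 0 0 0 0 5' 50
python3 -c "
from h import *
fine()"
```

```text
t: 56.37
tool_pos: [597.1, -277.1, 74.2]
eef_rot: [0.707, 0.707, 0.0, 0.001]
ft_force: [-1.0, -0.7, 6.5]
grip_width: 11.8
finger_force: 48.8
stack world y shift mm 5.64 0.95
grip world y shift mm -5.91 0.98
carr world y shift mm -5.56 0.99
```

```bash
python3 jog.py '0 3.5 8 0 0 0 5;0 1.5 9 0 0 0 5;0 -2.3 11 0 0 0 5;0 0 0 0 0 0 5;0 0 0 0 0 0 5'
python3 -c "
from h import *
s=r.read_state();print(s['tool_pos'],s['ft_force']);fine()"
python3 jog.py '0 -5 9 0 0 0 5;0 0 0 0 0 0 5;0 0 0 0 0 0 5'
python3 -c "
from h import *
s=r.read_state();print(s['tool_pos'],s['ft_force']);fine()"
```

```text
t: 56.93
tool_pos: [598.3, -276.6, 45.2]
eef_rot: [0.707, 0.707, -0.0, -0.0]
ft_force: [-1.5, 0.3, 4.2]
grip_width: 12.2
finger_force: 48.9
[ 598.30999881 -276.57037923   45.19107289] [-1.50665458  0.34855627  4.19054659]
stack world y shift mm 6.27 0.93
grip world y shift mm -7.1 0.98
carr world y shift mm -6.8 0.98
t: 57.33
tool_pos: [593.5, -276.4, 37.7]
eef_rot: [0.707, 0.707, 0.0, -0.0]
ft_force: [-5.3, 2.4, 11.5]
grip_width: 11.8
finger_force: 49.6
[ 593.4528283  -276.42179715   37.74218027] [-5.26633409  2.37956546 11.48217846]
stack world y shift mm 6.27 0.93
grip world y shift mm -7.69 0.98
carr world y shift mm -6.8 0.97
```

```bash
python3 jog.py '0 0 0 0 0 0 60;0 0 0 0 0 0 60;0 0 0 0 0 0 60;0 0 0 0 0 0 60;0 0 0 0 0 0 60'
python3 -c "
from h import *
fine()"
python3 jog.py '-20 0 0 0 0 0 60;-25 0 0 0 0 0 60;-20 0 0 0 0 0 60;0 0 0 0 0 0 60;0 0 -40 0 0 0 60;0 0 -40 0 0 0 60;0 0 -40 0 0 0 60;0 0 -40 0 0 0 60;0 0 0 0 0 0 60;0 0 0 0 0 0 60'
python3 - <<'E'
from h import *
fine();tabs()
im,d,c=shot('top'); P=pts(c,d)
k=(P[...,0]>555)&(P[...,0]<625)&(P[...,1]<-255)&(P[...,1]>-296)&(P[...,2]>30)&(P[...,2]<125)
print('top',k.sum(), np.median(P[k],0).round(1))
im,d,c=shot('side')
cv2.imwrite('pics/s8.png',cv2.resize(im[140:350,190:420],None,fx=2.8,fy=2.8))
E
```

```text
t: 57.9
tool_pos: [593.9, -275.9, 34.7]
eef_rot: [0.707, 0.707, -0.0, -0.0]
ft_force: [0.9, -0.2, -0.7]
grip_width: 59.8
finger_force: 0.0
stack world y shift mm 6.27 0.95
grip world y shift mm -6.51 0.97
carr world y shift mm -5.56 0.99
t: 58.88
tool_pos: [595.7, -342.3, 199.4]
eef_rot: [0.707, 0.707, 0.001, 0.004]
ft_force: [0.2, -0.1, -0.4]
grip_width: 60.2
finger_force: 0.0
stack world y shift mm 5.64 0.95
grip world y shift mm -5.91 0.95
carr world y shift mm -5.56 0.99
[573.3 -70.5] 313 bright 155
top 93 [ 596.4 -274.9   92.8]
```

View pics/s8.png

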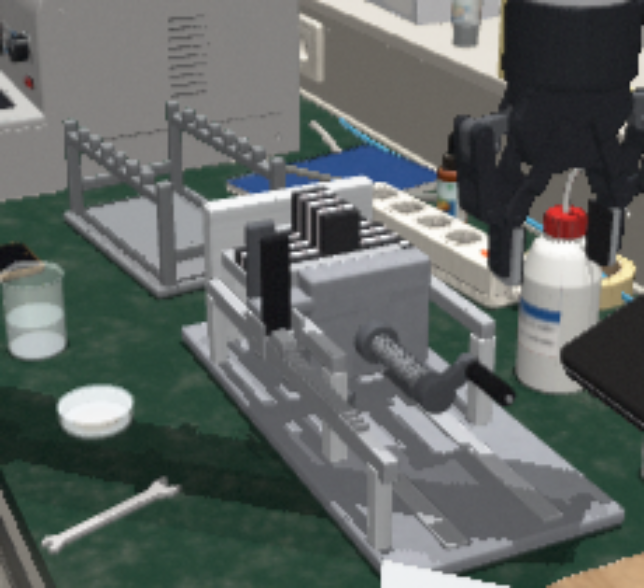

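```bash
python3 jog.py '0 0 0 0 0 0 60;0 0 0 0 0 0 60'; python3 -c "
from h import *
fine();print(r.job_done())"
```

```text
t: 59.35
tool_pos: [593.8, -340.9, 194.3]
eef_rot: [0.707, 0.707, -0.0, -0.001]
ft_force: [-0.7, -0.3, 0.1]
grip_width: 60.1
finger_force: 0.0
stack world y shift mm 5.64 0.95
grip world y shift mm -5.91 0.95
carr world y shift mm -5.56 0.99
the job is handed in; nothing more can be done
None
```

The job is handed in at about 59 s: all four plates and three sheets hang alternating in the press, beginning and ending with a plate. The carriage is closed with the lever released. The crank is tight, with the end plate pressed back about 5.6 to 6.3 mm by camera, at or close to its 6 mm stop. Each time I turned the crank past that point it sprang back about a sixth of a turn when let go.

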